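# Sort the RF accessories back into their trays

### The job

Clear up after the instrument demo: put both aluminium filter boxes into the long tray, both tee adapters into the round dish and the finned load into the square tray. Set each part down rather than dropping it, so that all stand flat on the tray floors, upright as they stand now and not on a rim or on one another, and leave the mouse and the multimeter where they lie.

Things in the scene. Friction and masses are not known exactly. Their poses are not given: they have to be found in the camera images.
- filter_a: First filter: bare aluminium box 60 (x) x 32 (y) x 40 (z) mm with a round brass connector 16 mm in diameter and 12 mm long at mid-height on each end (84 mm over all along x), about 160 g, free on the bench at the start. Origin at the centre of its underside, z up; it can be taken from above across its 32 mm width (along y). The two filters are alike.
- filter_b: Second filter: bare aluminium box 60 (x) x 32 (y) x 40 (z) mm with a round brass connector 16 mm in diameter and 12 mm long at mid-height on each end (84 mm over all along x), about 160 g, free on the bench at the start. Origin at the centre of its underside, z up; it can be taken from above across its 32 mm width (along y). The two filters are alike.
- tee_a: First tee adapter: steel block 26 x 26 x 26 mm with a round arm of 18 mm diameter out of each side along its x (62 mm over all, arm axis 13 mm above the underside) and a third arm, 18 mm diameter, pointing straight up to 58 mm, about 120 g, standing free on the bench. Origin at the centre of its underside, z up the upright arm; it can be taken from above by the upright arm, across y. The two tees are alike.
- tee_b: Second tee adapter: steel block 26 x 26 x 26 mm with a round arm of 18 mm diameter out of each side along its x (62 mm over all, arm axis 13 mm above the underside) and a third arm, 18 mm diameter, pointing straight up to 58 mm, about 120 g, standing free on the bench. Origin at the centre of its underside, z up the upright arm; it can be taken from above by the upright arm, across y. The two tees are alike.
- load: Finned load: upright ribbed aluminium cylinder 40 mm in diameter and 44 mm high with a brass connector 16 mm in diameter on top (60 mm over all), about 150 g, standing free on the bench. Origin at the centre of its underside, z up; it can be taken from above across the 40 mm body in any direction.
- long_tray: Oblong tray, outside 205 mm along its x and 120 mm along its y; two filters fit side by side, each across the tray (filter's x along the tray's y). Fixed to the bench, grey plastic, open on top; walls 4 mm thick, rim 10 mm above the bench, inner floor 4 mm above the bench. Origin at the centre of its underside, z up.
- square_tray: Square tray, outside 124 x 124 mm. Fixed to the bench, grey plastic, open on top; walls 4 mm thick, rim 10 mm above the bench, inner floor 4 mm above the bench. Origin at the centre of its underside, z up.
- round_dish: Round dish, outside diameter 170 mm; two tees fit side by side. Fixed to the bench, grey plastic, open on top; walls 4 mm thick, rim 10 mm above the bench, inner floor 4 mm above the bench. Origin at the centre of its underside, z up.
- mouse: Bystander: black computer mouse about 105 (x) x 60 x 33 mm, loose. Origin at the centre of its underside. Not to be moved.
- multimeter: Bystander: grey hand-held multimeter about 150 (x) x 75 x 43 mm, loose. Origin at the centre of its underside. Not to be moved.
Things that resemble listed ones, but are neither listed nor needed, are in the scene too. Leave any blue look-alike of the filter_b alone.

How it is judged (in metres and radians):
At the end, for the whole second after the job is handed in: Filters within 85 mm (its x) and 45 mm (its y) of the long tray's centre, tees within 60 mm of the dish's, load within 45 mm (x and y) of the square tray's; each underside less than 8 mm above the bench, upright within 0.1 rad, at rest (x of filter_a in the frame of long_tray between -0.085 and 0.085 m and y of filter_a in the frame of long_tray between -0.045 and 0.045 m and height (world z) of each of filter_a, tee_a, load, tee_b, filter_b below 0.008 m and angle between each of filter_a, tee_a, load, tee_b, filter_b's own z axis and vertical below 0.1 rad and linear speed of each of filter_a, tee_a, load, tee_b, filter_b below 0.02 m/s and angular speed of each of filter_a, tee_a, load, tee_b, filter_b below 0.2 rad/s and horizontal distance between each of tee_a, tee_b and round_dish below 0.06 m and x of load in the frame of square_tray between -0.045 and 0.045 m and y of load in the frame of square_tray between -0.045 and 0.045 m and x of filter_b in the frame of long_tray between -0.085 and 0.085 m and y of filter_b in the frame of long_tray between -0.045 and 0.045 m); the robot touches nothing.
It fails at once if the mouse is pushed more than 30 mm from where it lay (distance of mouse from where it was at the start of the episode above 0.03 m).
It fails at once if the multimeter is pushed more than 30 mm from where it lay (distance of multimeter from where it was at the start of the episode above 0.03 m).
It fails at once if a part falls freely (touched by nothing) with its underside more than 60 mm above the bench ((height (world z) of filter_a above 0.06 m and contact force between filter_a and anything else below 0.01 N) or (height (world z) of tee_a above 0.06 m and contact force between tee_a and anything else below 0.01 N) or (height (world z) of load above 0.06 m and contact force between load and anything else below 0.01 N) or (height (world z) of tee_b above 0.06 m and contact force between tee_b and anything else below 0.01 N) or (height (world z) of filter_b above 0.06 m and contact force between filter_b and anything else below 0.01 N)).
It also fails if it takes over 122 s, if anything falls off the work surface, if the arm or the gripper's body presses on something with over 40 N, if the wrist force passes 120 N, or if a joint passes its speed limit or range.

### The arm

A 7-joint arm with a two-finger parallel gripper is mounted at the origin on the work surface. World frame = base frame: x ahead of the robot, y to its left, z up, the work surface at z = 0. Lengths are in mm, angles in degrees, forces in N, time in s.
With the tool pointing down it reaches from about 425 to 825 mm from the base axis. Payload 3.6 kg.
Tool frame: the origin (TCP) lies between the finger pads; the fingertips stand 8 mm ahead of it and the grasp point (between the pads) lies 11 mm behind it; z points along the fingers, y is the direction in which the jaws open and shut (so a half turn about z gives the same grasp; the last joint's range is limited). The gripper opens to 85 mm and grips with 20 to 120 N. Pads are 22 mm wide; open, the fingers measure 114 mm over their backs; the gripper's body (76 mm by 85 mm) begins 54 mm behind the grasp point. The pads swing forward as they close: fully open they stand 13 mm farther back than shut.
Start: joints at [-70.617, 35.231, -0.722, 81.555, 0.464, 63.22, -2.315], TCP at [231.862, 607.21, 239.297] pointing down, gripper open.
Joint ranges: [-178.69, 178.69], [-17.37, 117.87], [-77.05, 75.6], [15.02, 138.74], [-78.02, 258.01], [0.78, 113.62], [-162.83, 162.83]. Speed limits (degrees/s): [159.86, 159.86, 180, 180, 180, 180, 180].

### API

Orientations are given as [roll, pitch, yaw] about the fixed x, y, z axes, in that order (R = Rz(yaw) Ry(pitch) Rx(roll)).
In Python, from bench import monitor, imaging, arm, models gives the robot as it stands.
- The arm moves only by the tool carry_out, never from a script. Its argument "rows" is a list of rows, each an object with "delta_pos": the shift along the tool's x, y, z in mm, a list of three; "delta_rot": the turn, a rotation vector about the tool's x, y, z in degrees, a list of three; "hand": the opening, from 0 (shut) to 1 (fully open). A call has exactly 10 rows; each row is the pose to reach, as a shift and turn from the pose commanded when the call began, along the tool's axes at that moment; what a row does not reach only later rows make up. A row lasts 1/8 s, in which the tool goes at most 62.5 mm and 10.7 degrees, less where a joint would pass 70% of its speed; a pose out of reach is approached as far as the arm can. A call with a gripper value outside its range is refused whole. The fingers move at their own pace and stop on an object; "newtons" is the grip in N (left out, the last holds). Time passes only in rows, so rows that repeat a pose let the fingers close, or fill a call up. It gives the time, the measured TCP pose, the force and the opening at its end, in the units of the state.
- monitor.get_obs(): the state, without advancing time (a new reading comes with each control period).
- imaging.read_camera(name): name is "side" or "top"; returns the picture (420x560x3 uint8, blue, green, red); there is no depth.
- imaging.camera_info(name): a dict with "intrinsics" (3x3 intrinsics, pixels), "k1" (the pictures are not rectified: a ray, as slopes to the right and down, at radius r is drawn at 1 + k1 r^2 times it, then the intrinsics apply), "T" (4x4, takes a point from camera to world coordinates). Camera axes: x right, y down, z forward; pixel columns grow to the right and rows downward; lengths in mm; the calibration is good to about 2 mm. A picture is of the moment at which its call begins. camera_info takes no time and is no camera call.
- arm.job_done(): hands the job in, once; it reports no verdict.
Trained networks look in the newest picture that a camera, given by its name, has taken for a name from the list of things; names that differ only in an ending like _2 or _b are one class to them, and where a whole thing is asked for, a point or a joint stands for the part that bears it (a point fixed in the world has none). Each returns a list of dicts, best first, with "score" (0 to 1); they miss things now and then, are a little off and sometimes report something else, mostly with a low value. They report only what shows in the picture. A call takes as long as a camera call. They do not tell look-alikes from the thing itself.
- models.look_for(query, camera): "position" ([column, row] in pixels, amid what is visible of it).
- models.masks_of(query, camera): "mask" (420x560 bool, what is visible of it) and "position" ([column, row] in pixels, amid what is visible of it).
The state is a dict: "time": time; "qpos": joint angles; "dq": joint speeds; "effort": joint torques, N m; "tcp_pos": TCP position; "tool_rot": TCP orientation; "ft_force": force on the tool from outside, world axes, zero at the start; "ft_torque": the same for the moment, N m; "width": finger opening in mm.
Only numpy, scipy, OpenCV 4.12 (cv2) and the standard library are available. Lean on these libraries where they do the work, as an engineer would, in place of code of your own. Each camera call takes 0.05 s, during which the arm holds its last target.

## Working session

There is one attempt and no reset: what is moved stays moved. The work goes in short steps, Python scripts to look and compute and a tool call to move; the robot and the scene stay as the last step left them, time stands still between calls to the robot, and variables do not carry over. Pictures are saved under pics/ and viewed, and the job is handed in when it is done.

Besides the shell and the picture viewer there is one more tool, called after "Request:" as name(argument=value, ...), one argument or row to a line, values as JSON. carry_out: Moves the arm, as the interface text tells. Its arguments: {"type":"object","properties":{"rows":{"type":"array"},"newtons":{"type":"number"}},"required":["rows"]}

```bash
ls; mkdir -p pics
python3 - <<'E'
from bench import monitor, imaging, arm, models
import cv2
o=monitor.get_obs();print(o)
for c in ("side","top"):
    i=imaging.camera_info(c);print(c,i)
    cv2.imwrite(f"pics/{c}0.png",imaging.read_camera(c))
E
```

```text
pics
{'time': 0.0, 'qpos': array([-70.61782611,  35.28988085,  -0.72425367,  81.64161574,
         0.46370276,  63.22112102,  -2.31349121]), 'dq': array([-0.00139165, -0.069366  , -0.00762444, -0.05272927, -0.02566798,
        0.08386124,  0.03717505]), 'effort': array([-2.30657206e-04, -4.69203615e+01,  2.59080213e-01, -1.71036136e+01,
        9.92631598e-03,  9.49342211e-03,  9.21886482e-06]), 'tcp_pos': array([231.59279009, 606.53249374, 238.12922588]), 'tool_rot': array([-1.79850238e+02,  1.06602052e-03,  1.59105523e+02]), 'ft_force': array([-0.70050757, -0.02602094, -0.58022891]), 'ft_torque': array([-0.03687634,  0.02357037, -0.00503445]), 'width': 85.38000088855314}
side {'intrinsics': array([[446.15507246,   0.        , 274.79606162],
       [  0.        , 446.15507246, 218.89982878],
       [  0.        ,   0.        ,   1.        ]]), 'k1': -0.09430627746846337, 'T': array([[ 8.33285471e-01, -3.29721378e-01,  4.43755717e-01,
         1.48813792e+02],
       [-5.52425859e-01, -5.27778991e-01,  6.45193774e-01,
        -6.44593895e+02],
       [ 2.14707641e-02, -7.82772731e-01, -6.21937181e-01,
         6.62313180e+02],
       [ 0.00000000e+00,  0.00000000e+00,  0.00000000e+00,
         1.00000000e+00]])}
top {'intrinsics': array([[529.98616634,   0.        , 280.46776499],
       [  0.        , 529.98616634, 212.78448981],
       [  0.        ,   0.        ,   1.        ]]), 'k1': 0.004086503548053016, 'T': array([[-2.39637269e-02, -9.86492166e-01,  1.62046124e-01,
         4.05633308e+02],
       [-9.99702377e-01,  2.43877728e-02,  6.27920517e-04,
        -2.15291768e+01],
       [-4.57138272e-03, -1.61982848e-01, -9.86782985e-01,
         1.15378896e+03],
       [ 0.00000000e+00,  0.00000000e+00,  0.00000000e+00,
         1.00000000e+00]])}
```

View pics/top0.png

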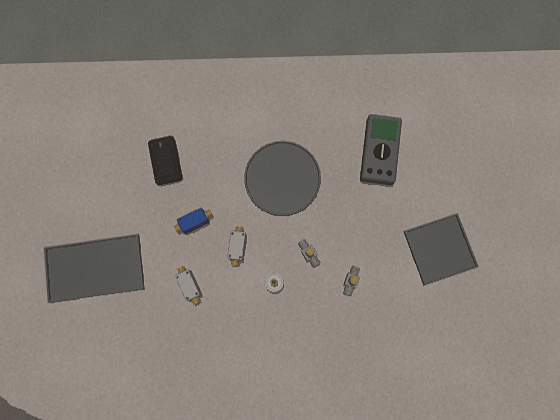

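View pics/side0.png

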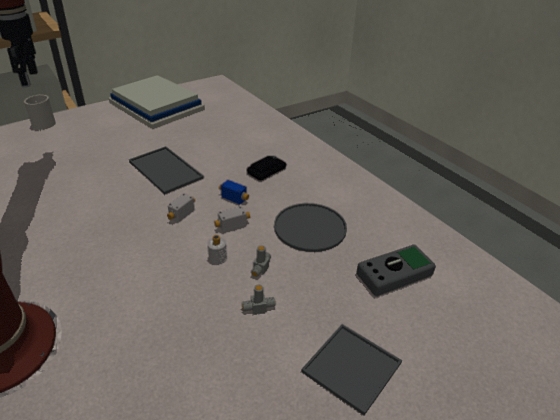

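```bash
cat > h.py <<'E'
import numpy as np, cv2
from bench import monitor, imaging, arm, models
def cam(n): return imaging.camera_info(n)
def proj(P,i):
    P=np.asarray(P,float); T=np.linalg.inv(i['T']); c=P@T[:3,:3].T+T[:3,3]
    s=c[:,:2]/c[:,2:]; r2=(s**2).sum(1,keepdims=True); s=s*(1+i['k1']*r2)
    K=i['intrinsics']; return s*[K[0,0],K[1,1]]+[K[0,2],K[1,2]]
def back(px,i,z):
    K=i['intrinsics']; d=(np.asarray(px,float)-[K[0,2],K[1,2]])/[K[0,0],K[1,1]]; s=d.copy()
    for _ in range(20): s=d/(1+i['k1']*(s**2).sum(-1,keepdims=True))
    v=np.concatenate([s,np.ones(s.shape[:-1]+(1,))],-1)@i['T'][:3,:3].T; o=i['T'][:3,3]
    return o+v*((z-o[2])/v[...,2:])
def box(x,y,z0,z1): return np.array([[a,b,c] for a in(-x/2,x/2) for b in(-y/2,y/2) for c in(z0,z1)])
def cyl(d,axis,a0,a1,off):
    t=np.linspace(0,2*np.pi,24,endpoint=False);u=d/2*np.cos(t);v=d/2*np.sin(t);o=[]
    for a in(a0,a1):
        if axis=='z': o.append(np.c_[u,v,0*u+a])
        else: o.append(np.c_[0*u+a,u,v+off])
    return np.vstack(o)
M={'filter':[box(60,32,0,40),cyl(16,'x',-42,42,20)],
 'tee':[box(26,26,0,26),cyl(18,'x',-31,31,13),cyl(18,'z',26,58,0)],
 'load':[cyl(40,'z',0,44,0),cyl(16,'z',44,60,0)],
 'long_tray':[box(205,120,0,10)],'square_tray':[box(124,124,0,10)],'round_dish':[cyl(170,'z',0,10,0)],
 'mouse':[box(105,60,0,33)],'multimeter':[box(150,75,0,43)]}
def sil(k,x,y,yaw,i,z=0,S=4):
    m=np.zeros((420*S,560*S),np.uint8);c,s=np.cos(yaw),np.sin(yaw)
    for p in M[k]:
        q=p@np.array([[c,s,0],[-s,c,0],[0,0,1]])+[x,y,z]
        h=cv2.convexHull(((proj(q,i)+.5)*S).astype(np.float32)); cv2.fillConvexPoly(m,np.round(h).astype(np.int32),255)
    return cv2.resize(m,(560,420),interpolation=cv2.INTER_AREA)/255.
E
cat > m.py <<'E'
from h import *
import pickle
R={}
t=monitor.get_obs()['time']
for c in('top','side'):
    im=imaging.read_camera(c);cv2.imwrite(f'pics/{c}1.png',im)
    for q in('filter_a','tee_a','load','long_tray','square_tray','round_dish','mouse','multimeter'):
        r=models.masks_of(q,c);R[c,q]=r
        print(c,q,[(round(float(d['score']),2),np.round(d['position']).tolist(),int(d['mask'].sum())) for d in r])
pickle.dump(R,open('masks.pkl','wb'));print(t,monitor.get_obs()['time'])
E
python3 m.py
```

```text
top filter_a [(0.8, [196.0, 222.0], 558), (0.64, [237.0, 245.0], 578), (0.63, [187.0, 281.0], 597)]
top tee_a [(0.71, [308.0, 250.0], 272)]
top load [(0.85, [274.0, 282.0], 268)]
top long_tray [(0.93, [94.0, 266.0], 5290)]
top square_tray [(0.85, [438.0, 246.0], 3321)]
top round_dish [(0.92, [282.0, 177.0], 4487), (0.4, [186.0, 283.0], 625)]
top mouse [(0.88, [164.0, 161.0], 1235)]
top multimeter [(0.58, [380.0, 152.0], 2406)]
side filter_a [(0.74, [235.0, 188.0], 552), (0.61, [230.0, 220.0], 646), (0.59, [180.0, 203.0], 501)]
side tee_a [(0.8, [258.0, 261.0], 392), (0.8, [255.0, 303.0], 490)]
side load [(0.84, [216.0, 248.0], 490), (0.17, [230.0, 219.0], 604)]
side long_tray [(0.67, [166.0, 171.0], 1959)]
side square_tray [(0.71, [352.0, 365.0], 4918)]
side round_dish [(0.78, [311.0, 228.0], 2801), (0.18, [231.0, 218.0], 647)]
side mouse [(0.88, [262.0, 166.0], 585)]
side multimeter [(0.89, [393.0, 270.0], 2567), (0.45, [257.0, 263.0], 382)]
0.1 1.0
```

```bash
cat > f.py <<'E'
from h import *
import pickle
from scipy.optimize import minimize
R=pickle.load(open('masks.pkl','rb'));I={c:cam(c) for c in('top','side')}
IM={c:cv2.imread(f'pics/{c}1.png') for c in I}
def refine(im,m):
    # GrabCut seeded by net mask
    k=np.ones((3,3),np.uint8);m=m.astype(np.uint8)
    g=np.full(m.shape,0,np.uint8);g[cv2.dilate(m,k,iterations=6)>0]=2;g[m>0]=3;g[cv2.erode(m,k,iterations=3)>0]=1
    x,y,w,h=cv2.boundingRect(m);p=25;sl=np.s_[max(0,y-p):y+h+p,max(0,x-p):x+w+p]
    gg=g[sl].copy();cv2.grabCut(np.ascontiguousarray(im[sl]),gg,None,np.zeros((1,65)),np.zeros((1,65)),4,cv2.GC_INIT_WITH_MASK)
    o=np.zeros_like(m);o[sl]=(gg==1)|(gg==3);return o
def fit(k,masks,p0):
    def cost(p,cs):
        c=0
        for n in cs:
            s=sil(k,p[0],p[1],p[2]/30,I[n],S=4);m=masks[n];c+=1-np.minimum(s,m).sum()/np.maximum(s,m).sum()
        return c
    out={}
    for cs in (('top',),('side',),('top','side')):
        if any(c not in masks for c in cs): continue
        b=None
        for y0 in ([0] if k in('load','round_dish') else np.arange(0,180,15)):
            c=cost([*p0,np.radians(y0)*30],cs)
            if b is None or c<b[0]: b=(c,y0)
        r=minimize(cost,[*p0,np.radians(b[1])*30],(cs,),method='Nelder-Mead',options=dict(initial_simplex=np.array([[*p0,np.radians(b[1])*30]]*4)+[[0,0,0],[8,0,0],[0,8,0],[0,0,8]],xatol=.1,fatol=1e-4))
        out['+'.join(cs)]=(r.x[0],r.x[1],np.degrees(r.x[2]/30)%180,r.fun)
    return out
jobs=[('filter_1','filter','filter_a',(237,246),(230,220)),('filter_2','filter','filter_a',(188,285),(180,203)),('blue','filter','filter_a',(193,221),(235,188)),
('tee_1','tee','tee_a',(309,252),(258,261)),('tee_2','tee','tee_a',(352,280),(255,303)),('load','load','load',(275,283),(216,248)),
('long','long_tray','long_tray',(94,266),(166,171)),('sq','square_tray','square_tray',(438,246),(352,365)),('dish','round_dish','round_dish',(282,177),(311,228)),
('mouse','mouse','mouse',(164,161),(262,166)),('meter','multimeter','multimeter',(380,152),(393,270))]
F={}
for name,k,q,pt,ps in jobs:
    ms={}
    for c,p in(('top',pt),('side',ps)):
        d=[d for d in R[c,q] if np.hypot(*(np.array(d['position'])-p))<12]
        m=d[0]['mask'] if d else cv2.circle(np.zeros((420,560),np.uint8),p,10,1,-1)
        ms[c]=refine(IM[c],m); 
    w=back(pt,I['top'],15)[:2]
    F[name]=(k,fit(k,ms,w),ms)
    print(name,{a:np.round(v,2).tolist() for a,v in F[name][1].items()})
pickle.dump(F,open('fit.pkl','wb'))
for c in I:
    im=cv2.resize(IM[c],None,fx=3,fy=3,interpolation=cv2.INTER_CUBIC)
    for n,(k,f,ms) in F.items():
        v=f['top+side'];s=sil(k,v[0],v[1],np.radians(v[2]),I[c],S=4)
        s3=cv2.resize(s,None,fx=3,fy=3)>.5
        cn,_=cv2.findContours(s3.astype(np.uint8),0,2);cv2.drawContours(im,cn,-1,(0,0,255),1)
    r=im[330:930,90:890] if c=='top' else im[480:1080,480:1280]
    cv2.imwrite(f'pics/fit_{c}.png',r)
    cv2.imwrite(f'pics/fit_{c}2.png',im[330:930,880:1680] if c=='top' else im[400:1000,300:1100])
E
python3 f.py
```

```text
filter_1 {'top': [521.05, 74.65, 172.82, 0.1], 'side': [523.49, 75.0, 174.76, 0.18], 'top+side': [521.53, 74.57, 172.55, 0.29]}
filter_2 {'top': [440.18, 177.45, 25.72, 0.1], 'side': [439.78, 176.65, 27.86, 0.1], 'top+side': [439.73, 177.51, 26.57, 0.21]}
blue {'top': [578.68, 168.12, 113.27, 0.11], 'side': [578.25, 165.87, 111.22, 0.08], 'top+side': [578.13, 167.39, 114.02, 0.2]}
tee_1 {'top': [504.38, -79.74, 30.81, 0.09], 'side': [502.99, -83.07, 35.56, 0.11], 'top+side': [504.16, -80.16, 32.09, 0.25]}
tee_2 {'top': [443.3, -168.16, 160.1, 0.08], 'side': [442.59, -170.0, 158.51, 0.13], 'top+side': [443.36, -168.62, 159.27, 0.25]}
load {'top': [440.68, -2.75, 5.28, 0.31], 'side': [441.02, -6.85, 6.57, 0.14], 'top+side': [441.37, -3.89, 13.68, 0.47]}
long {'top': [484.32, 385.63, 96.8, 0.02], 'side': [484.32, 386.7, 96.61, 0.03], 'top+side': [484.13, 386.13, 96.76, 0.04]}
sq {'top': [507.59, -364.46, 17.12, 0.02], 'side': [506.71, -366.32, 16.82, 0.02], 'top+side': [507.33, -365.33, 16.82, 0.05]}
dish {'top': [673.36, -25.98, 19.02, 0.01], 'side': [672.79, -26.49, 8.12, 0.03], 'top+side': [673.0, -26.04, 7.67, 0.05]}
mouse {'top': [716.01, 231.26, 12.91, 0.1], 'side': [718.68, 228.76, 22.38, 0.23], 'top+side': [718.37, 232.61, 13.3, 0.35]}
meter {'top': [726.73, -243.3, 169.93, 0.06], 'side': [724.88, -249.52, 174.6, 0.12], 'top+side': [726.39, -245.61, 170.67, 0.21]}
```

View pics/fit_top.png

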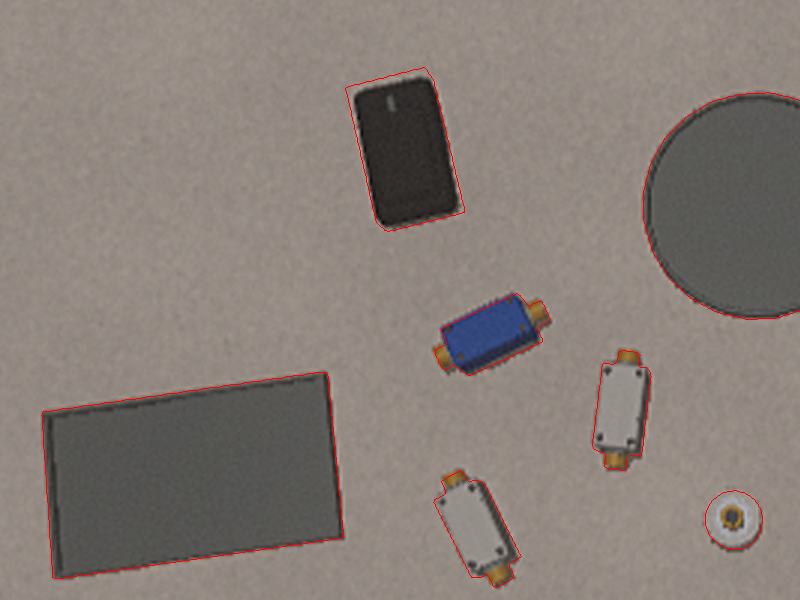

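View pics/fit_side.png

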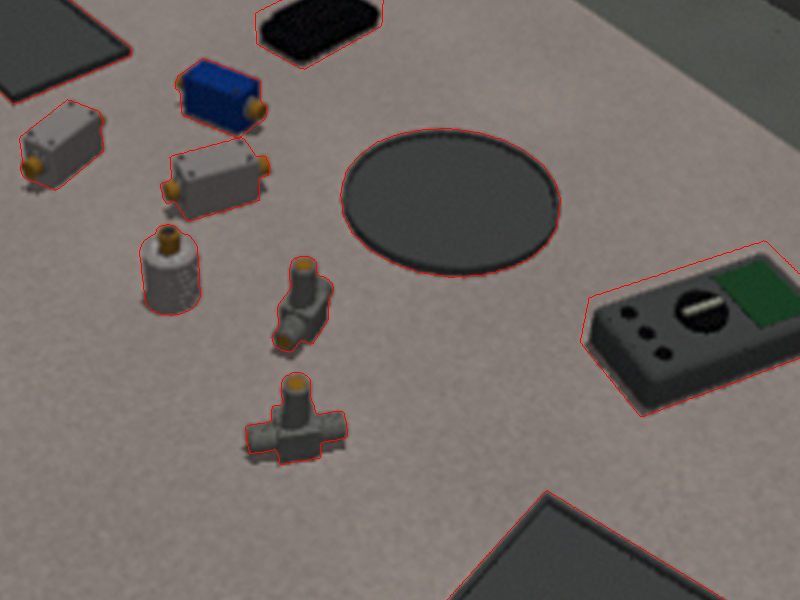

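View pics/fit_top2.png

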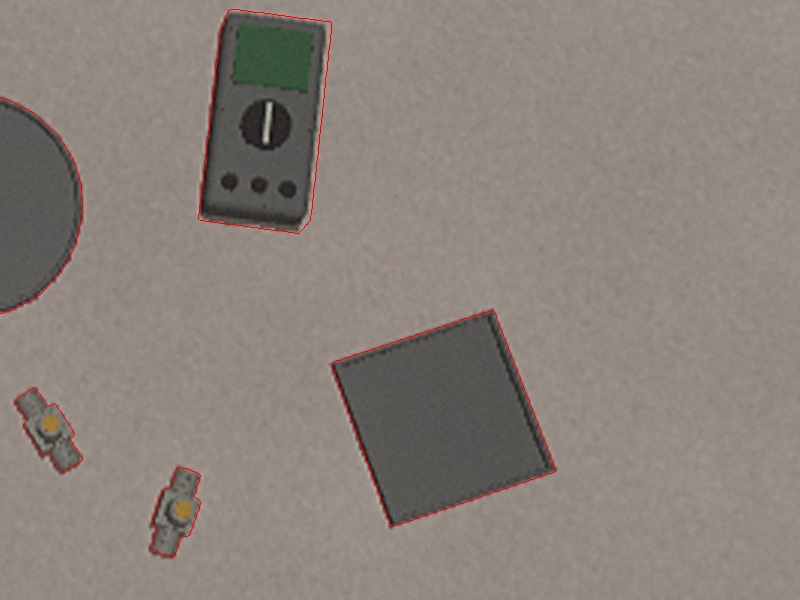

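```bash
cat > plan.py <<'E'
from h import *
import sys,json
from scipy.spatial.transform import Rotation as Rt
def load(): 
    try: return json.load(open('cmd.json'))
    except Exception: return [231.862,607.21,239.297,159.1]
def Rm(y): return Rt.from_euler('xyz',[180,0,y],degrees=True).as_matrix()
def did(d,rz):  # log the typed final row
    c=load(); p=np.array(c[:3])+Rm(c[3])@np.array(d,float); c=[*p.tolist(),c[3]-rz]; json.dump(c,open('cmd.json','w'))
def to(x,y,z,yaw):
    c=load(); o=monitor.get_obs(); print('t',round(o['time'],2),'cmd',np.round(c,1),'meas',np.round(o['tcp_pos'],1),np.round(o['tool_rot'],1),'q7',np.round(o['qpos'][6]),'F',np.round(o['ft_force'],1),'w',round(o['width'],1))
    d=Rm(c[3]).T@(np.array([x,y,z])-c[:3]); print('delta',np.round(d,1),'rz',round(-(yaw-c[3]),1))
E
python3 -c "
from plan import *
to(439.7,177.5,110,206.6)"
```

```text
t 1.0 cmd [231.9 607.2 239.3 159.1] meas [231.8 607.2 239.3] [-180.    -0.   159.1] q7 -2.0 F [-0.  -0.1  0.8] w 85.5
delta [-347.5 -327.3  129.3] rz -47.5
```

Request:
carry_out(
  rows=[
    {"delta_pos": [-20, -19, 8], "delta_rot": [0, 0, -3], "hand": 0.8},
    {"delta_pos": [-58, -55, 22], "delta_rot": [0, 0, -8], "hand": 0.8},
    {"delta_pos": [-100, -94, 37], "delta_rot": [0, 0, -14], "hand": 0.8},
    {"delta_pos": [-143, -135, 53], "delta_rot": [0, 0, -20], "hand": 0.8},
    {"delta_pos": [-186, -175, 69], "delta_rot": [0, 0, -26], "hand": 0.8},
    {"delta_pos": [-229, -216, 85], "delta_rot": [0, 0, -32], "hand": 0.8},
    {"delta_pos": [-272, -256, 101], "delta_rot": [0, 0, -38], "hand": 0.8},
    {"delta_pos": [-310, -292, 115], "delta_rot": [0, 0, -43], "hand": 0.8},
    {"delta_pos": [-337, -317, 125], "delta_rot": [0, 0, -46], "hand": 0.8},
    {"delta_pos": [-347.5, -327.3, 129], "delta_rot": [0, 0, -47.5], "hand": 0.8},
  ],
)

```text
time: 2.25
tcp_pos: [441.0, 174.3, 109.8]
tool_rot: [-179.9, -0.0, -153.6]
ft_force: [-0.2, 0.3, 0.4]
width: 68.5
```

```bash
python3 -c "
from plan import *
did([-347.5,-327.3,129],-47.5)
to(439.7,177.5,12,206.6)
for c in('top','side'): cv2.imwrite(f'pics/{c}2.png',imaging.read_camera(c))
a=cv2.imread('pics/top2.png')[180:340,80:293];cv2.imwrite('pics/t2.png',cv2.resize(a,None,fx=3.7,fy=3.7))
"
```

```text
t 2.25 cmd [439.7 177.5 110.3 206.6] meas [441.  174.3 109.8] [-179.9   -0.  -153.6] q7 79.0 F [-0.2  0.3  0.4] w 68.5
delta [ 0.   0.  98.3] rz -0.0
```

View pics/t2.png

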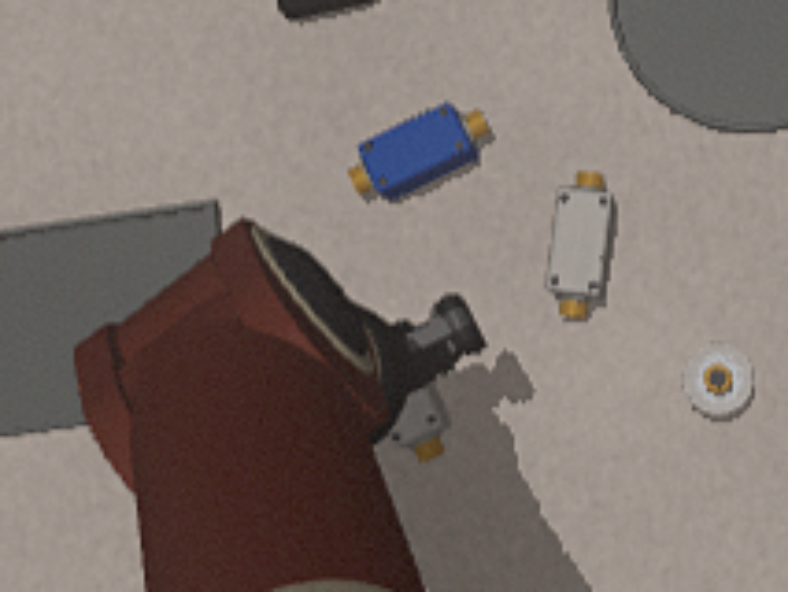

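View pics/side2.png

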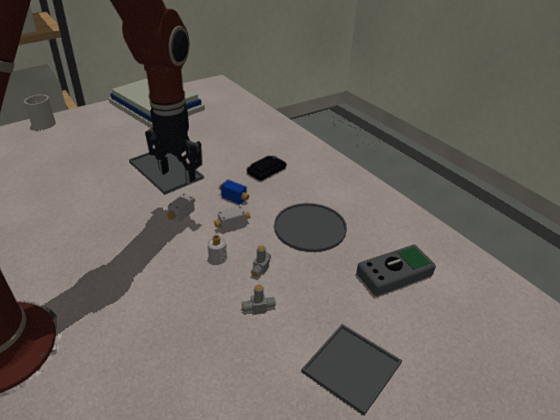

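The gripper at side (175,150) stands over the aluminium filter at side (180,205), which is top (188,285). Its jaws lie across the 32 mm width. Filter candidates in the top view are bare aluminium at (188,285) and (237,246), plus a blue look-alike at (193,221) that I leave alone. Tees are at (309,252) and (352,280), and the load is at (275,283).

Request:
carry_out(
  rows=[
    {"delta_pos": [0, 0, 8], "delta_rot": [0, 0, 0], "hand": 0.8},
    {"delta_pos": [0, 0, 22], "delta_rot": [0, 0, 0], "hand": 0.8},
    {"delta_pos": [0, 0, 37], "delta_rot": [0, 0, 0], "hand": 0.8},
    {"delta_pos": [0, 0, 52], "delta_rot": [0, 0, 0], "hand": 0.8},
    {"delta_pos": [0, 0, 67], "delta_rot": [0, 0, 0], "hand": 0.8},
    {"delta_pos": [0, 0, 80], "delta_rot": [0, 0, 0], "hand": 0.8},
    {"delta_pos": [0, 0, 90], "delta_rot": [0, 0, 0], "hand": 0.8},
    {"delta_pos": [0, 0, 97], "delta_rot": [0, 0, 0], "hand": 0.8},
    {"delta_pos": [0, 0, 97], "delta_rot": [0, 0, 0], "hand": 0.8},
    {"delta_pos": [0, 0, 97], "delta_rot": [0, 0, 0], "hand": 0.8},
  ],
)

```text
time: 3.6
tcp_pos: [440.0, 177.5, 13.6]
tool_rot: [-180.0, 0.0, -153.4]
ft_force: [-0.1, 0.1, 0.6]
width: 68.6
```

Request:
carry_out(
  rows=[
    {"delta_pos": [0, 0, 0], "delta_rot": [0, 0, 0], "hand": 0.6},
    {"delta_pos": [0, 0, 0], "delta_rot": [0, 0, 0], "hand": 0.5},
    {"delta_pos": [0, 0, 0], "delta_rot": [0, 0, 0], "hand": 0.42},
    {"delta_pos": [0, 0, 0], "delta_rot": [0, 0, 0], "hand": 0.38},
    {"delta_pos": [0, 0, 0], "delta_rot": [0, 0, 0], "hand": 0.32},
    {"delta_pos": [0, 0, 0], "delta_rot": [0, 0, 0], "hand": 0.25},
    {"delta_pos": [0, 0, 0], "delta_rot": [0, 0, 0], "hand": 0.2},
    {"delta_pos": [0, 0, 0], "delta_rot": [0, 0, 0], "hand": 0.2},
    {"delta_pos": [0, 0, 0], "delta_rot": [0, 0, 0], "hand": 0.2},
    {"delta_pos": [0, 0, 0], "delta_rot": [0, 0, 0], "hand": 0.2},
  ],
  newtons=50,
)

```text
time: 4.85
tcp_pos: [440.0, 177.3, 13.6]
tool_rot: [-180.0, 0.0, -153.4]
ft_force: [-0.6, -0.9, 5.9]
width: 31.3
```

```bash
python3 -c "
from plan import *
did([0,0,97],0)
to(439.7,177.5,70,206.6)
"
```

```text
t 4.85 cmd [439.7 177.5  13.3 206.6] meas [440.  177.3  13.6] [-180.     0.  -153.4] q7 75.0 F [-0.6 -0.9  5.9] w 31.3
delta [  0.    0.  -56.7] rz -0.0
```

```bash
python3 -c "
from plan import *
to(478.8,430.8,65,186.8)
"
```

```text
t 4.85 cmd [439.7 177.5  13.3 206.6] meas [440.  177.3  13.6] [-180.     0.  -153.4] q7 75.0 F [-0.6 -0.9  5.9] w 31.3
delta [-148.4  209.   -51.7] rz 19.8
```

Request:
carry_out(
  rows=[
    {"delta_pos": [0, 0, -4], "delta_rot": [0, 0, 0], "hand": 0.2},
    {"delta_pos": [0, 0, -12], "delta_rot": [0, 0, 0], "hand": 0.2},
    {"delta_pos": [0, 0, -21], "delta_rot": [0, 0, 0], "hand": 0.2},
    {"delta_pos": [0, 0, -30], "delta_rot": [0, 0, 0], "hand": 0.2},
    {"delta_pos": [0, 0, -39], "delta_rot": [0, 0, 0], "hand": 0.2},
    {"delta_pos": [0, 0, -46], "delta_rot": [0, 0, 0], "hand": 0.2},
    {"delta_pos": [0, 0, -50], "delta_rot": [0, 0, 0], "hand": 0.2},
    {"delta_pos": [0, 0, -52], "delta_rot": [0, 0, 0], "hand": 0.2},
    {"delta_pos": [0, 0, -52], "delta_rot": [0, 0, 0], "hand": 0.2},
    {"delta_pos": [0, 0, -52], "delta_rot": [0, 0, 0], "hand": 0.2},
  ],
)

```text
time: 6.1
tcp_pos: [439.6, 177.4, 65.1]
tool_rot: [180.0, -0.0, -153.4]
ft_force: [0.4, -0.6, -1.6]
width: 31.7
```

```bash
python3 -c "
from plan import *
did([0,0,-52],0)
to(478.8,430.8,65,186.8)
"
```

```text
t 6.1 cmd [439.7 177.5  65.3 206.6] meas [439.6 177.4  65.1] [ 180.    -0.  -153.4] q7 77.0 F [ 0.4 -0.6 -1.6] w 31.7
delta [-148.4  209.     0.3] rz 19.8
```

Request:
carry_out(
  rows=[
    {"delta_pos": [-7, 10, 0], "delta_rot": [0, 0, 1], "hand": 0.2},
    {"delta_pos": [-23, 32, 0], "delta_rot": [0, 0, 3], "hand": 0.2},
    {"delta_pos": [-45, 63, 0], "delta_rot": [0, 0, 6], "hand": 0.2},
    {"delta_pos": [-68, 96, 0], "delta_rot": [0, 0, 9], "hand": 0.2},
    {"delta_pos": [-92, 129, 0], "delta_rot": [0, 0, 12], "hand": 0.2},
    {"delta_pos": [-114, 161, 0], "delta_rot": [0, 0, 15], "hand": 0.2},
    {"delta_pos": [-133, 187, 0], "delta_rot": [0, 0, 17.5], "hand": 0.2},
    {"delta_pos": [-144, 203, 0], "delta_rot": [0, 0, 19.2], "hand": 0.2},
    {"delta_pos": [-148.4, 209, 0], "delta_rot": [0, 0, 19.8], "hand": 0.2},
    {"delta_pos": [-148.4, 209, 0], "delta_rot": [0, 0, 19.8], "hand": 0.2},
  ],
)

```text
time: 7.35
tcp_pos: [478.3, 431.0, 64.9]
tool_rot: [-180.0, -0.0, -173.1]
ft_force: [0.0, -0.9, -2.5]
width: 31.6
```

Request:
carry_out(
  rows=[
    {"delta_pos": [0, 0, 4], "delta_rot": [0, 0, 0], "hand": 0.2},
    {"delta_pos": [0, 0, 12], "delta_rot": [0, 0, 0], "hand": 0.2},
    {"delta_pos": [0, 0, 21], "delta_rot": [0, 0, 0], "hand": 0.2},
    {"delta_pos": [0, 0, 30], "delta_rot": [0, 0, 0], "hand": 0.2},
    {"delta_pos": [0, 0, 37], "delta_rot": [0, 0, 0], "hand": 0.2},
    {"delta_pos": [0, 0, 42], "delta_rot": [0, 0, 0], "hand": 0.2},
    {"delta_pos": [0, 0, 45], "delta_rot": [0, 0, 0], "hand": 0.2},
    {"delta_pos": [0, 0, 47], "delta_rot": [0, 0, 0], "hand": 0.2},
    {"delta_pos": [0, 0, 47], "delta_rot": [0, 0, 0], "hand": 0.2},
    {"delta_pos": [0, 0, 47], "delta_rot": [0, 0, 0], "hand": 0.2},
  ],
)

```text
time: 8.6
tcp_pos: [479.0, 430.9, 18.6]
tool_rot: [180.0, 0.0, -173.2]
ft_force: [-0.8, -0.3, -1.8]
width: 31.5
```

```bash
python3 -c "
from plan import *
did([-148.4,209,0],19.8);did([0,0,47],0)
to(478.8,430.8,65,186.8)
cv2.imwrite('pics/side3.png',imaging.read_camera('side'))
a=cv2.imread('pics/side3.png')[110:230,90:250];cv2.imwrite('pics/s3.png',cv2.resize(a,None,fx=5,fy=5))
"
```

```text
t 8.6 cmd [478.8 430.8  18.3 186.8] meas [479.  430.9  18.6] [ 180.     0.  -173.2] q7 49.0 F [-0.8 -0.3 -1.8] w 31.5
delta [  0.    0.  -46.7] rz -0.0
```

View pics/s3.png

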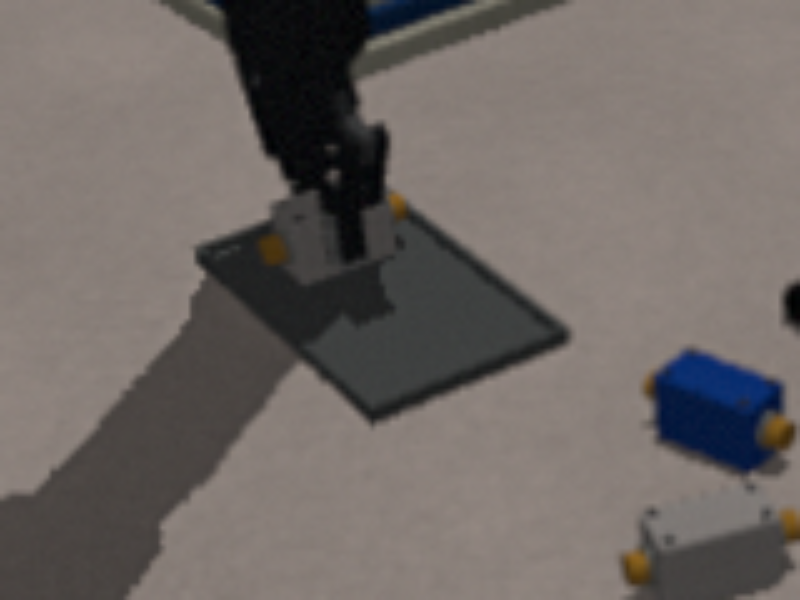

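The filter is held in the long tray with its base around (340,275) in this crop, clear of all four rims. I lower it the last millimetre and let go.

Request:
carry_out(
  rows=[
    {"delta_pos": [0, 0, 0.8], "delta_rot": [0, 0, 0], "hand": 0.2},
    {"delta_pos": [0, 0, 0.8], "delta_rot": [0, 0, 0], "hand": 0.2},
    {"delta_pos": [0, 0, 0.8], "delta_rot": [0, 0, 0], "hand": 0.4},
    {"delta_pos": [0, 0, 0.8], "delta_rot": [0, 0, 0], "hand": 0.48},
    {"delta_pos": [0, 0, 0.8], "delta_rot": [0, 0, 0], "hand": 0.55},
    {"delta_pos": [0, 0, 0.8], "delta_rot": [0, 0, 0], "hand": 0.6},
    {"delta_pos": [0, 0, 0.8], "delta_rot": [0, 0, 0], "hand": 0.6},
    {"delta_pos": [0, 0, -4], "delta_rot": [0, 0, 0], "hand": 0.6},
    {"delta_pos": [0, 0, -16], "delta_rot": [0, 0, 0], "hand": 0.6},
    {"delta_pos": [0, 0, -36], "delta_rot": [0, 0, 0], "hand": 0.6},
  ],
)

```text
time: 9.9
tcp_pos: [478.7, 430.6, 55.2]
tool_rot: [-180.0, -0.0, -173.2]
ft_force: [0.6, 0.1, 0.3]
width: 51.3
```

```bash
python3 -c "
from plan import *
did([0,0,-36],0)
to(521.5,74.6,100,172.6)
"
```

```text
t 9.9 cmd [478.8 430.8  54.3 186.8] meas [478.7 430.6  55.2] [-180.    -0.  -173.2] q7 49.0 F [0.6 0.1 0.3] w 51.3
delta [-2.000e-01 -3.587e+02 -4.570e+01] rz 14.2
```

Request:
carry_out(
  rows=[
    {"delta_pos": [0, 0, -14], "delta_rot": [0, 0, 0], "hand": 0.8},
    {"delta_pos": [0, -10, -28], "delta_rot": [0, 0, 1], "hand": 0.8},
    {"delta_pos": [0, -40, -40], "delta_rot": [0, 0, 3], "hand": 0.8},
    {"delta_pos": [0, -90, -46], "delta_rot": [0, 0, 5], "hand": 0.8},
    {"delta_pos": [0, -145, -46], "delta_rot": [0, 0, 7], "hand": 0.8},
    {"delta_pos": [0, -200, -46], "delta_rot": [0, 0, 9], "hand": 0.8},
    {"delta_pos": [0, -255, -46], "delta_rot": [0, 0, 11], "hand": 0.8},
    {"delta_pos": [0, -305, -46], "delta_rot": [0, 0, 13], "hand": 0.8},
    {"delta_pos": [0, -343, -46], "delta_rot": [0, 0, 14.2], "hand": 0.8},
    {"delta_pos": [0, -358.7, -46], "delta_rot": [0, 0, 14.2], "hand": 0.8},
  ],
)

```text
time: 11.15
tcp_pos: [521.4, 71.0, 100.9]
tool_rot: [-179.9, 0.0, 172.3]
ft_force: [0.5, 0.2, 0.6]
width: 68.3
```

```bash
python3 -c "
from plan import *
did([0,-358.7,-46],14.2)
to(521.5,74.6,13.3,172.6)
for c in('top','side'): cv2.imwrite(f'pics/{c}4.png',imaging.read_camera(c))
a=cv2.imread('pics/top4.png')[180:340,30:243];b=cv2.imread('pics/side4.png')[110:270,110:323];cv2.imwrite('pics/t4.png',cv2.resize(np.hstack([a,b]),None,fx=1.87,fy=1.87))
"
```

```text
t 11.15 cmd [521.3  74.6 100.3 172.6] meas [521.4  71.  100.9] [-179.9    0.   172.3] q7 68.0 F [0.5 0.2 0.6] w 68.3
delta [-0.2 -0.  87. ] rz -0.0
```

View pics/t4.png

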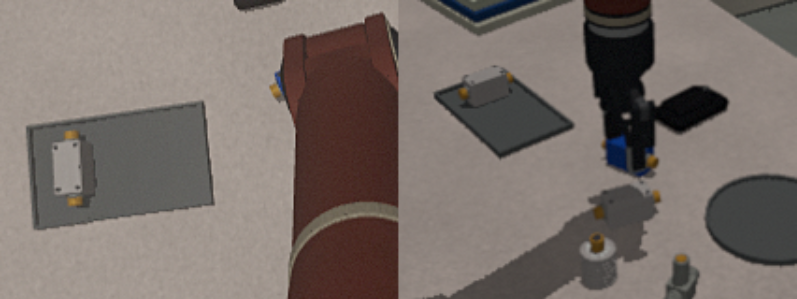

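The first filter stands flat in the long tray (left crop, about (67,168)). The gripper is above the second one (right crop, filter at (625,205)).

Request:
carry_out(
  rows=[
    {"delta_pos": [0, 0, 8], "delta_rot": [0, 0, 0], "hand": 0.8},
    {"delta_pos": [0, 0, 22], "delta_rot": [0, 0, 0], "hand": 0.8},
    {"delta_pos": [0, 0, 36], "delta_rot": [0, 0, 0], "hand": 0.8},
    {"delta_pos": [0, 0, 50], "delta_rot": [0, 0, 0], "hand": 0.8},
    {"delta_pos": [0, 0, 62], "delta_rot": [0, 0, 0], "hand": 0.8},
    {"delta_pos": [0, 0, 72], "delta_rot": [0, 0, 0], "hand": 0.8},
    {"delta_pos": [0, 0, 80], "delta_rot": [0, 0, 0], "hand": 0.8},
    {"delta_pos": [0, 0, 85], "delta_rot": [0, 0, 0], "hand": 0.8},
    {"delta_pos": [0, 0, 87], "delta_rot": [0, 0, 0], "hand": 0.8},
    {"delta_pos": [0, 0, 87], "delta_rot": [0, 0, 0], "hand": 0.8},
  ],
)

```text
time: 12.5
tcp_pos: [521.4, 74.6, 13.4]
tool_rot: [180.0, 0.0, 172.6]
ft_force: [-0.2, -0.1, 0.2]
width: 68.6
```

Request:
carry_out(
  rows=[
    {"delta_pos": [0, 0, 0], "delta_rot": [0, 0, 0], "hand": 0.6},
    {"delta_pos": [0, 0, 0], "delta_rot": [0, 0, 0], "hand": 0.5},
    {"delta_pos": [0, 0, 0], "delta_rot": [0, 0, 0], "hand": 0.42},
    {"delta_pos": [0, 0, 0], "delta_rot": [0, 0, 0], "hand": 0.38},
    {"delta_pos": [0, 0, 0], "delta_rot": [0, 0, 0], "hand": 0.32},
    {"delta_pos": [0, 0, 0], "delta_rot": [0, 0, 0], "hand": 0.25},
    {"delta_pos": [0, 0, 0], "delta_rot": [0, 0, 0], "hand": 0.2},
    {"delta_pos": [0, 0, 0], "delta_rot": [0, 0, 0], "hand": 0.2},
    {"delta_pos": [0, 0, 0], "delta_rot": [0, 0, 0], "hand": 0.2},
    {"delta_pos": [0, 0, 0], "delta_rot": [0, 0, 0], "hand": 0.2},
  ],
  newtons=50,
)

```text
time: 13.75
tcp_pos: [521.5, 74.5, 13.5]
tool_rot: [-180.0, 0.0, 172.6]
ft_force: [0.2, -0.6, 5.4]
width: 31.9
```

Request:
carry_out(
  rows=[
    {"delta_pos": [0, 0, -4], "delta_rot": [0, 0, 0], "hand": 0.2},
    {"delta_pos": [0, 0, -12], "delta_rot": [0, 0, 0], "hand": 0.2},
    {"delta_pos": [0, 0, -21], "delta_rot": [0, 0, 0], "hand": 0.2},
    {"delta_pos": [0, 0, -30], "delta_rot": [0, 0, 0], "hand": 0.2},
    {"delta_pos": [0, 0, -39], "delta_rot": [0, 0, 0], "hand": 0.2},
    {"delta_pos": [0, 0, -47], "delta_rot": [0, 0, 0], "hand": 0.2},
    {"delta_pos": [0, 0, -53], "delta_rot": [0, 0, 0], "hand": 0.2},
    {"delta_pos": [0, 0, -56], "delta_rot": [0, 0, 0], "hand": 0.2},
    {"delta_pos": [0, 0, -57], "delta_rot": [0, 0, 0], "hand": 0.2},
    {"delta_pos": [0, 0, -57], "delta_rot": [0, 0, 0], "hand": 0.2},
  ],
)

```text
time: 15.0
tcp_pos: [521.2, 74.6, 70.1]
tool_rot: [-180.0, -0.0, 172.6]
ft_force: [-0.1, 0.7, -1.7]
width: 31.7
```

```bash
python3 -c "
from plan import *
did([0,0,87],0);did([0,0,-57],0)
p=np.array([484.1,386.1])-45*np.array([-.118,.993]);print(p)
to(*p,70,186.8)
"
```

```text
[489.41  341.415]
t 15.0 cmd [521.3  74.6  70.3 172.6] meas [521.2  74.6  70.1] [-180.    -0.   172.6] q7 68.0 F [-0.1  0.7 -1.7] w 31.7
delta [ 66.  260.5   0.3] rz -14.2
```

Request:
carry_out(
  rows=[
    {"delta_pos": [3, 12, 0], "delta_rot": [0, 0, -1], "hand": 0.2},
    {"delta_pos": [10, 40, 0], "delta_rot": [0, 0, -2], "hand": 0.2},
    {"delta_pos": [20, 78, 0], "delta_rot": [0, 0, -4], "hand": 0.2},
    {"delta_pos": [30, 119, 0], "delta_rot": [0, 0, -6], "hand": 0.2},
    {"delta_pos": [41, 161, 0], "delta_rot": [0, 0, -9], "hand": 0.2},
    {"delta_pos": [51, 201, 0], "delta_rot": [0, 0, -11], "hand": 0.2},
    {"delta_pos": [59, 233, 0], "delta_rot": [0, 0, -13], "hand": 0.2},
    {"delta_pos": [64, 253, 0], "delta_rot": [0, 0, -14], "hand": 0.2},
    {"delta_pos": [66, 260.5, 0], "delta_rot": [0, 0, -14.2], "hand": 0.2},
    {"delta_pos": [66, 260.5, 0], "delta_rot": [0, 0, -14.2], "hand": 0.2},
  ],
)

```text
time: 16.25
tcp_pos: [489.5, 340.7, 70.1]
tool_rot: [-179.9, -0.0, -173.2]
ft_force: [0.2, -0.1, -2.3]
width: 31.6
```

Request:
carry_out(
  rows=[
    {"delta_pos": [0, 0, 4], "delta_rot": [0, 0, 0], "hand": 0.2},
    {"delta_pos": [0, 0, 13], "delta_rot": [0, 0, 0], "hand": 0.2},
    {"delta_pos": [0, 0, 23], "delta_rot": [0, 0, 0], "hand": 0.2},
    {"delta_pos": [0, 0, 33], "delta_rot": [0, 0, 0], "hand": 0.2},
    {"delta_pos": [0, 0, 41], "delta_rot": [0, 0, 0], "hand": 0.2},
    {"delta_pos": [0, 0, 47], "delta_rot": [0, 0, 0], "hand": 0.2},
    {"delta_pos": [0, 0, 51], "delta_rot": [0, 0, 0], "hand": 0.2},
    {"delta_pos": [0, 0, 52.5], "delta_rot": [0, 0, 0], "hand": 0.2},
    {"delta_pos": [0, 0, 52.5], "delta_rot": [0, 0, 0], "hand": 0.2},
    {"delta_pos": [0, 0, 52.5], "delta_rot": [0, 0, 0], "hand": 0.2},
  ],
)

```text
time: 17.5
tcp_pos: [489.6, 341.6, 18.1]
tool_rot: [180.0, 0.0, -173.2]
ft_force: [0.4, 0.2, -2.4]
width: 31.3
```

```bash
python3 -c "
from plan import *
did([66,260.5,0],-14.2);did([0,0,52.5],0)
to(489.4,341.4,100,186.8)
cv2.imwrite('pics/side5.png',imaging.read_camera('side'))
a=cv2.imread('pics/side5.png')[110:230,90:250];cv2.imwrite('pics/s5.png',cv2.resize(a,None,fx=5,fy=5))
"
```

```text
t 17.5 cmd [489.4 341.5  17.8 186.8] meas [489.6 341.6  18.1] [ 180.     0.  -173.2] q7 55.0 F [ 0.4  0.2 -2.4] w 31.3
delta [  0.   -0.1 -82.2] rz -0.0
```

View pics/s5.png

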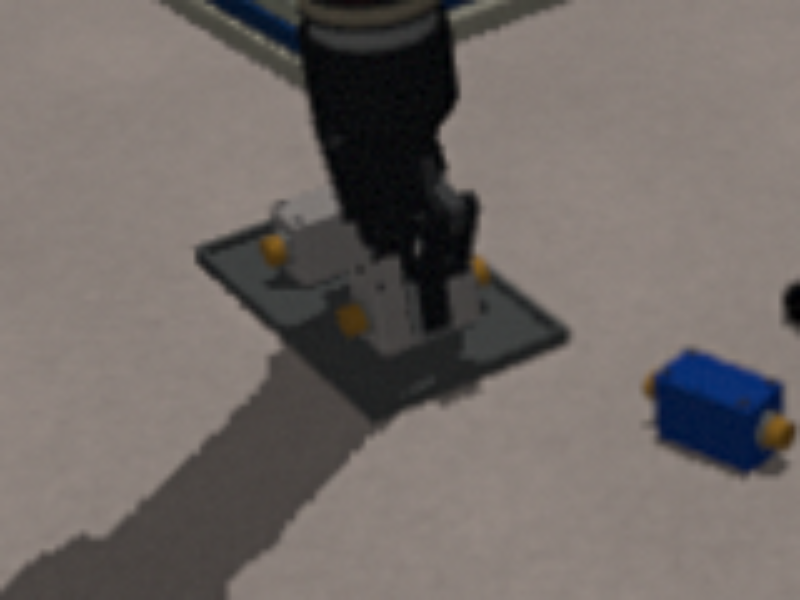

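The second filter is in the tray beside the first, with its base around (420,345) in the crop and clear of the rims. I release it.

Request:
carry_out(
  rows=[
    {"delta_pos": [0, 0, 0.5], "delta_rot": [0, 0, 0], "hand": 0.2},
    {"delta_pos": [0, 0, 0.5], "delta_rot": [0, 0, 0], "hand": 0.2},
    {"delta_pos": [0, 0, 0.5], "delta_rot": [0, 0, 0], "hand": 0.4},
    {"delta_pos": [0, 0, 0.5], "delta_rot": [0, 0, 0], "hand": 0.48},
    {"delta_pos": [0, 0, 0.5], "delta_rot": [0, 0, 0], "hand": 0.55},
    {"delta_pos": [0, 0, 0.5], "delta_rot": [0, 0, 0], "hand": 0.6},
    {"delta_pos": [0, 0, 0.5], "delta_rot": [0, 0, 0], "hand": 0.6},
    {"delta_pos": [0, 0, -4], "delta_rot": [0, 0, 0], "hand": 0.6},
    {"delta_pos": [0, 0, -16], "delta_rot": [0, 0, 0], "hand": 0.6},
    {"delta_pos": [0, 0, -36], "delta_rot": [0, 0, 0], "hand": 0.6},
  ],
)

```text
time: 18.8
tcp_pos: [489.2, 341.3, 54.4]
tool_rot: [-180.0, -0.0, -173.2]
ft_force: [1.2, 0.7, 0.0]
width: 51.1
```

```bash
python3 -c "
from plan import *
did([0,0,-36],0)
to(504.3,-80.4,125,212)
"
```

```text
t 18.8 cmd [489.4 341.5  53.8 186.8] meas [489.2 341.3  54.4] [-180.    -0.  -173.2] q7 55.0 F [1.2 0.7 0. ] w 51.1
delta [  35.2 -420.7  -71.2] rz -25.2
```

Request:
carry_out(
  rows=[
    {"delta_pos": [0, 0, -16], "delta_rot": [0, 0, 0], "hand": 0.6},
    {"delta_pos": [2, -20, -35], "delta_rot": [0, 0, -2], "hand": 0.6},
    {"delta_pos": [5, -60, -55], "delta_rot": [0, 0, -4], "hand": 0.6},
    {"delta_pos": [10, -115, -68], "delta_rot": [0, 0, -7], "hand": 0.6},
    {"delta_pos": [15, -174, -71], "delta_rot": [0, 0, -10], "hand": 0.6},
    {"delta_pos": [20, -234, -71], "delta_rot": [0, 0, -14], "hand": 0.6},
    {"delta_pos": [25, -294, -71], "delta_rot": [0, 0, -18], "hand": 0.6},
    {"delta_pos": [30, -350, -71], "delta_rot": [0, 0, -22], "hand": 0.6},
    {"delta_pos": [33, -398, -71], "delta_rot": [0, 0, -24], "hand": 0.6},
    {"delta_pos": [35.2, -420.7, -71], "delta_rot": [0, 0, -25.2], "hand": 0.6},
  ],
)

```text
time: 20.05
tcp_pos: [504.1, -84.7, 125.5]
tool_rot: [-179.9, -0.0, -148.3]
ft_force: [0.0, 0.8, 0.9]
width: 51.2
```

Request:
carry_out(
  rows=[
    {"delta_pos": [0, 0, 0], "delta_rot": [0, 0, 0], "hand": 0.6},
    {"delta_pos": [0, 0, 0], "delta_rot": [0, 0, 0], "hand": 0.6},
    {"delta_pos": [0, 0, 8], "delta_rot": [0, 0, 0], "hand": 0.6},
    {"delta_pos": [0, 0, 18], "delta_rot": [0, 0, 0], "hand": 0.6},
    {"delta_pos": [0, 0, 28], "delta_rot": [0, 0, 0], "hand": 0.6},
    {"delta_pos": [0, 0, 36], "delta_rot": [0, 0, 0], "hand": 0.6},
    {"delta_pos": [0, 0, 42], "delta_rot": [0, 0, 0], "hand": 0.6},
    {"delta_pos": [0, 0, 45], "delta_rot": [0, 0, 0], "hand": 0.6},
    {"delta_pos": [0, 0, 45], "delta_rot": [0, 0, 0], "hand": 0.6},
    {"delta_pos": [0, 0, 45], "delta_rot": [0, 0, 0], "hand": 0.6},
  ],
)

```text
time: 21.3
tcp_pos: [504.5, -80.5, 80.1]
tool_rot: [-180.0, 0.0, -148.0]
ft_force: [1.0, 0.1, -0.6]
width: 50.8
```

```bash
python3 -c "
from plan import *
did([35.2,-420.7,-71],-25.2);did([0,0,45],0)
to(504.3,-80.4,37,212.1)
for c in('top','side'): cv2.imwrite(f'pics/{c}6.png',imaging.read_camera(c))
a=cv2.imread('pics/top6.png')[200:320,30:190];b=cv2.imread('pics/side6.png')[200:320,180:340];cv2.imwrite('pics/t6.png',cv2.resize(np.hstack([a,b]),None,fx=2.5,fy=2.5))
"
```

```text
t 21.3 cmd [504.3 -80.5  79.8 212. ] meas [504.5 -80.5  80.1] [-180.    0. -148.] q7 113.0 F [ 1.   0.1 -0.6] w 50.8
delta [-0.   0.  42.8] rz -0.1
```

View pics/t6.png

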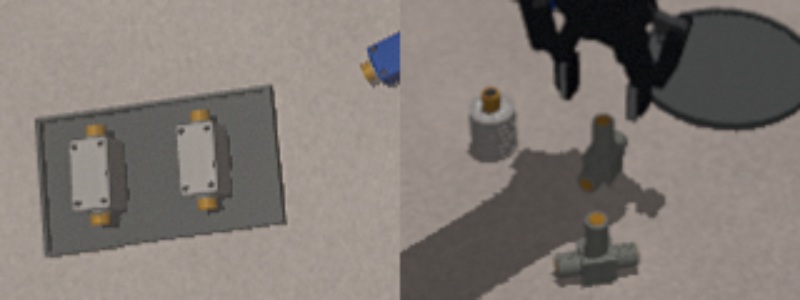

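Both filters stand flat in the tray. In the right crop the fingers at (567,85) and (637,105) straddle the first tee's upright arm at (602,120), so I descend and grip.

Request:
carry_out(
  rows=[
    {"delta_pos": [0, 0, 5], "delta_rot": [0, 0, 0], "hand": 0.6},
    {"delta_pos": [0, 0, 14], "delta_rot": [0, 0, 0], "hand": 0.6},
    {"delta_pos": [0, 0, 24], "delta_rot": [0, 0, 0], "hand": 0.6},
    {"delta_pos": [0, 0, 33], "delta_rot": [0, 0, 0], "hand": 0.6},
    {"delta_pos": [0, 0, 39], "delta_rot": [0, 0, 0], "hand": 0.6},
    {"delta_pos": [0, 0, 42.5], "delta_rot": [0, 0, 0], "hand": 0.6},
    {"delta_pos": [0, 0, 42.5], "delta_rot": [0, 0, 0], "hand": 0.5},
    {"delta_pos": [0, 0, 42.5], "delta_rot": [0, 0, 0], "hand": 0.4},
    {"delta_pos": [0, 0, 42.5], "delta_rot": [0, 0, 0], "hand": 0.33},
    {"delta_pos": [0, 0, 42.5], "delta_rot": [0, 0, 0], "hand": 0.28},
  ],
)

```text
time: 22.65
tcp_pos: [504.4, -80.5, 37.5]
tool_rot: [-180.0, 0.0, -148.0]
ft_force: [-0.3, -0.4, -0.6]
width: 24.1
```

Request:
carry_out(
  rows=[
    {"delta_pos": [0, 0, 0], "delta_rot": [0, 0, 0], "hand": 0.24},
    {"delta_pos": [0, 0, 0], "delta_rot": [0, 0, 0], "hand": 0.2},
    {"delta_pos": [0, 0, 0], "delta_rot": [0, 0, 0], "hand": 0.15},
    {"delta_pos": [0, 0, 0], "delta_rot": [0, 0, 0], "hand": 0.1},
    {"delta_pos": [0, 0, 0], "delta_rot": [0, 0, 0], "hand": 0.05},
    {"delta_pos": [0, 0, 0], "delta_rot": [0, 0, 0], "hand": 0.05},
    {"delta_pos": [0, 0, 0], "delta_rot": [0, 0, 0], "hand": 0.05},
    {"delta_pos": [0, 0, 0], "delta_rot": [0, 0, 0], "hand": 0.05},
    {"delta_pos": [0, 0, 0], "delta_rot": [0, 0, 0], "hand": 0.05},
    {"delta_pos": [0, 0, 0], "delta_rot": [0, 0, 0], "hand": 0.05},
  ],
  newtons=60,
)

```text
time: 23.9
tcp_pos: [504.4, -80.5, 37.5]
tool_rot: [-180.0, 0.0, -148.0]
ft_force: [-1.0, 0.8, 5.1]
width: 16.5
```

Request:
carry_out(
  rows=[
    {"delta_pos": [0, 0, -3], "delta_rot": [0, 0, 0], "hand": 0.05},
    {"delta_pos": [0, 0, -9], "delta_rot": [0, 0, 0], "hand": 0.05},
    {"delta_pos": [0, 0, -17], "delta_rot": [0, 0, 0], "hand": 0.05},
    {"delta_pos": [0, 0, -25], "delta_rot": [0, 0, 0], "hand": 0.05},
    {"delta_pos": [0, 0, -32], "delta_rot": [0, 0, 0], "hand": 0.05},
    {"delta_pos": [0, 0, -37], "delta_rot": [0, 0, 0], "hand": 0.05},
    {"delta_pos": [0, 0, -40], "delta_rot": [0, 0, 0], "hand": 0.05},
    {"delta_pos": [0, 0, -40], "delta_rot": [0, 0, 0], "hand": 0.05},
    {"delta_pos": [0, 0, -40], "delta_rot": [0, 0, 0], "hand": 0.05},
    {"delta_pos": [0, 0, -40], "delta_rot": [0, 0, 0], "hand": 0.05},
  ],
)

```text
time: 25.15
tcp_pos: [504.1, -80.4, 77.1]
tool_rot: [180.0, -0.0, -148.0]
ft_force: [-0.7, 0.0, -1.3]
width: 16.4
```

```bash
python3 -c "
from plan import *
did([0,0,42.5],0);did([0,0,-40],0)
to(673,6,77.3,180)
for c in('top','side'): cv2.imwrite(f'pics/{c}7.png',imaging.read_camera(c))
b=cv2.imread('pics/side7.png')[200:320,180:340];cv2.imwrite('pics/t7.png',cv2.resize(b,None,fx=4,fy=4))
"
```

```text
t 25.15 cmd [504.3 -80.5  77.3 212. ] meas [504.1 -80.4  77.1] [ 180.   -0. -148.] q7 113.0 F [-0.7  0.  -1.3] w 16.4
delta [-188.9  -16.1   -0. ] rz 32.0
```

View pics/t7.png

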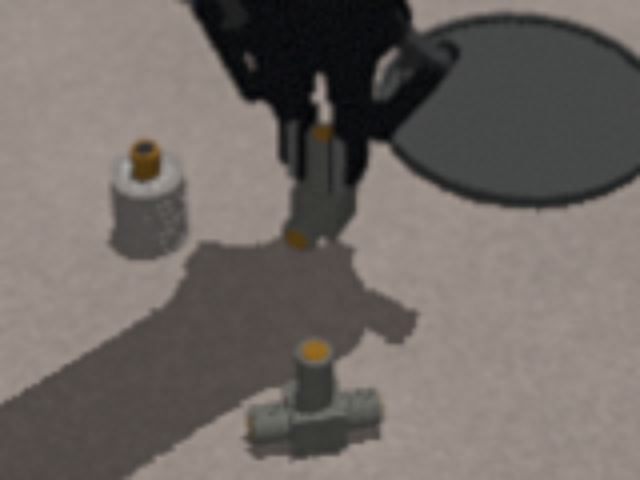

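The tee is lifted and hangs upright, its arm between the pads at crop (322,150).

Request:
carry_out(
  rows=[
    {"delta_pos": [-8, -1, 0], "delta_rot": [0, 0, 1], "hand": 0.05},
    {"delta_pos": [-26, -2, 0], "delta_rot": [0, 0, 4], "hand": 0.05},
    {"delta_pos": [-52, -4, 0], "delta_rot": [0, 0, 9], "hand": 0.05},
    {"delta_pos": [-81, -7, 0], "delta_rot": [0, 0, 14], "hand": 0.05},
    {"delta_pos": [-112, -10, 0], "delta_rot": [0, 0, 19], "hand": 0.05},
    {"delta_pos": [-142, -12, 0], "delta_rot": [0, 0, 24], "hand": 0.05},
    {"delta_pos": [-167, -14, 0], "delta_rot": [0, 0, 28], "hand": 0.05},
    {"delta_pos": [-183, -15.5, 0], "delta_rot": [0, 0, 31], "hand": 0.05},
    {"delta_pos": [-188.9, -16.1, 0], "delta_rot": [0, 0, 32], "hand": 0.05},
    {"delta_pos": [-188.9, -16.1, 0], "delta_rot": [0, 0, 32], "hand": 0.05},
  ],
)

```text
time: 26.5
tcp_pos: [672.8, 6.3, 76.9]
tool_rot: [-180.0, -0.0, -180.0]
ft_force: [-0.4, -0.9, -0.9]
width: 16.1
```

Request:
carry_out(
  rows=[
    {"delta_pos": [0, 0, 2], "delta_rot": [0, 0, 0], "hand": 0.05},
    {"delta_pos": [0, 0, 7], "delta_rot": [0, 0, 0], "hand": 0.05},
    {"delta_pos": [0, 0, 14], "delta_rot": [0, 0, 0], "hand": 0.05},
    {"delta_pos": [0, 0, 21], "delta_rot": [0, 0, 0], "hand": 0.05},
    {"delta_pos": [0, 0, 27], "delta_rot": [0, 0, 0], "hand": 0.05},
    {"delta_pos": [0, 0, 32], "delta_rot": [0, 0, 0], "hand": 0.05},
    {"delta_pos": [0, 0, 35], "delta_rot": [0, 0, 0], "hand": 0.05},
    {"delta_pos": [0, 0, 35.5], "delta_rot": [0, 0, 0], "hand": 0.05},
    {"delta_pos": [0, 0, 35.5], "delta_rot": [0, 0, 0], "hand": 0.05},
    {"delta_pos": [0, 0, 35.5], "delta_rot": [0, 0, 0], "hand": 0.05},
  ],
)

```text
time: 27.75
tcp_pos: [673.1, 6.0, 42.0]
tool_rot: [-180.0, 0.0, -180.0]
ft_force: [-0.3, -0.5, -2.5]
width: 16.7
```

```bash
python3 -c "
from plan import *
did([-188.9,-16.1,0],32);did([0,0,35.5],0)
to(673,6,77.3,180)
for c in('top','side'): cv2.imwrite(f'pics/{c}8.png',imaging.read_camera(c))
b=cv2.imread('pics/side8.png')[160:280,230:390];cv2.imwrite('pics/t8.png',cv2.resize(b,None,fx=4,fy=4))
"
```

```text
t 27.75 cmd [673.    6.   41.8 180. ] meas [673.1   6.   42. ] [-180.    0. -180.] q7 84.0 F [-0.3 -0.5 -2.5] w 16.7
delta [  0.    0.  -35.5] rz -0.0
```

View pics/t8.png

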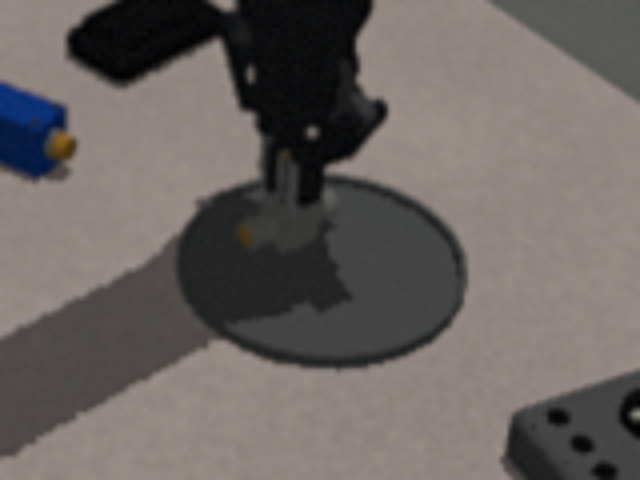

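The tee is inside the dish, its block around (300,230) in the crop and its left arm end at (247,235), away from the rim. I set it down and release.

Request:
carry_out(
  rows=[
    {"delta_pos": [0, 0, 0.5], "delta_rot": [0, 0, 0], "hand": 0.05},
    {"delta_pos": [0, 0, 0.5], "delta_rot": [0, 0, 0], "hand": 0.05},
    {"delta_pos": [0, 0, 0.5], "delta_rot": [0, 0, 0], "hand": 0.22},
    {"delta_pos": [0, 0, 0.5], "delta_rot": [0, 0, 0], "hand": 0.3},
    {"delta_pos": [0, 0, 0.5], "delta_rot": [0, 0, 0], "hand": 0.38},
    {"delta_pos": [0, 0, 0.5], "delta_rot": [0, 0, 0], "hand": 0.45},
    {"delta_pos": [0, 0, 0.5], "delta_rot": [0, 0, 0], "hand": 0.45},
    {"delta_pos": [0, 0, -4], "delta_rot": [0, 0, 0], "hand": 0.45},
    {"delta_pos": [0, 0, -18], "delta_rot": [0, 0, 0], "hand": 0.45},
    {"delta_pos": [0, 0, -40], "delta_rot": [0, 0, 0], "hand": 0.45},
  ],
)

```text
time: 29.1
tcp_pos: [672.8, 6.0, 82.5]
tool_rot: [-180.0, -0.0, -180.0]
ft_force: [1.1, -1.1, -0.0]
width: 38.4
```

```bash
python3 -c "
from plan import *
did([0,0,-40],0)
to(443.4,-168.6,100,159.3)
"
```

```text
t 29.1 cmd [673.    6.   81.8 180. ] meas [672.8   6.   82.5] [-180.   -0. -180.] q7 84.0 F [ 1.1 -1.1 -0. ] w 38.4
delta [ 229.6 -174.6  -18.2] rz 20.7
```

Request:
carry_out(
  rows=[
    {"delta_pos": [6, -4, -12], "delta_rot": [0, 0, 1], "hand": 0.6},
    {"delta_pos": [28, -21, -18], "delta_rot": [0, 0, 3], "hand": 0.6},
    {"delta_pos": [60, -46, -18], "delta_rot": [0, 0, 6], "hand": 0.6},
    {"delta_pos": [96, -73, -18], "delta_rot": [0, 0, 9], "hand": 0.6},
    {"delta_pos": [132, -100, -18], "delta_rot": [0, 0, 12], "hand": 0.6},
    {"delta_pos": [168, -128, -18], "delta_rot": [0, 0, 15], "hand": 0.6},
    {"delta_pos": [200, -152, -18], "delta_rot": [0, 0, 18], "hand": 0.6},
    {"delta_pos": [221, -168, -18], "delta_rot": [0, 0, 20], "hand": 0.6},
    {"delta_pos": [229.6, -174.6, -18], "delta_rot": [0, 0, 20.7], "hand": 0.6},
    {"delta_pos": [229.6, -174.6, -18], "delta_rot": [0, 0, 20.7], "hand": 0.6},
  ],
)

```text
time: 30.35
tcp_pos: [443.5, -168.9, 100.2]
tool_rot: [180.0, 0.0, 159.3]
ft_force: [1.0, 0.1, 0.1]
width: 51.0
```

```bash
python3 -c "
from plan import *
did([229.6,-174.6,-18],20.7)
to(443.4,-168.6,37.3,159.3)
for c in('top','side'): cv2.imwrite(f'pics/{c}9.png',imaging.read_camera(c))
a=cv2.imread('pics/top9.png')[130:290,220:380];b=cv2.imread('pics/side9.png')[170:330,190:350];cv2.imwrite('pics/t9.png',cv2.resize(np.hstack([a,b]),None,fx=2.5,fy=2.5))
"
```

```text
t 30.35 cmd [ 443.4 -168.6   99.8  159.3] meas [ 443.5 -168.9  100.2] [180.    0.  159.3] q7 87.0 F [1.  0.1 0.1] w 51.0
delta [ 0.  -0.  62.5] rz -0.0
```

View pics/t9.png

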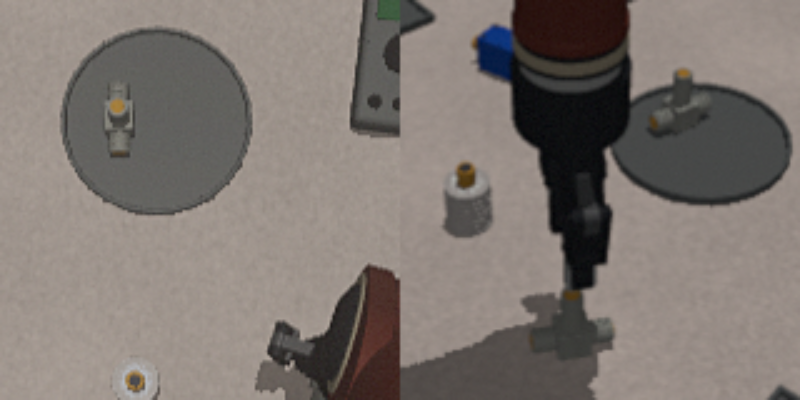

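The first tee stands upright in the dish (left crop (118,118)). The gripper is directly above the second tee (right crop (572,300)).

Request:
carry_out(
  rows=[
    {"delta_pos": [0, 0, 6], "delta_rot": [0, 0, 0], "hand": 0.6},
    {"delta_pos": [0, 0, 17], "delta_rot": [0, 0, 0], "hand": 0.6},
    {"delta_pos": [0, 0, 29], "delta_rot": [0, 0, 0], "hand": 0.6},
    {"delta_pos": [0, 0, 41], "delta_rot": [0, 0, 0], "hand": 0.6},
    {"delta_pos": [0, 0, 51], "delta_rot": [0, 0, 0], "hand": 0.6},
    {"delta_pos": [0, 0, 58], "delta_rot": [0, 0, 0], "hand": 0.6},
    {"delta_pos": [0, 0, 62.5], "delta_rot": [0, 0, 0], "hand": 0.6},
    {"delta_pos": [0, 0, 62.5], "delta_rot": [0, 0, 0], "hand": 0.5},
    {"delta_pos": [0, 0, 62.5], "delta_rot": [0, 0, 0], "hand": 0.4},
    {"delta_pos": [0, 0, 62.5], "delta_rot": [0, 0, 0], "hand": 0.3},
  ],
)

```text
time: 31.7
tcp_pos: [443.6, -168.7, 37.6]
tool_rot: [-180.0, 0.0, 159.3]
ft_force: [-0.2, -0.6, 0.1]
width: 25.1
```

Request:
carry_out(
  rows=[
    {"delta_pos": [0, 0, 0], "delta_rot": [0, 0, 0], "hand": 0.24},
    {"delta_pos": [0, 0, 0], "delta_rot": [0, 0, 0], "hand": 0.2},
    {"delta_pos": [0, 0, 0], "delta_rot": [0, 0, 0], "hand": 0.15},
    {"delta_pos": [0, 0, 0], "delta_rot": [0, 0, 0], "hand": 0.1},
    {"delta_pos": [0, 0, 0], "delta_rot": [0, 0, 0], "hand": 0.05},
    {"delta_pos": [0, 0, 0], "delta_rot": [0, 0, 0], "hand": 0.05},
    {"delta_pos": [0, 0, 0], "delta_rot": [0, 0, 0], "hand": 0.05},
    {"delta_pos": [0, 0, 0], "delta_rot": [0, 0, 0], "hand": 0.05},
    {"delta_pos": [0, 0, 0], "delta_rot": [0, 0, 0], "hand": 0.05},
    {"delta_pos": [0, 0, 0], "delta_rot": [0, 0, 0], "hand": 0.05},
  ],
  newtons=60,
)

```text
time: 32.95
tcp_pos: [443.5, -168.7, 37.7]
tool_rot: [-180.0, 0.0, 159.3]
ft_force: [-1.4, 0.5, 5.8]
width: 16.4
```

Request:
carry_out(
  rows=[
    {"delta_pos": [0, 0, -3], "delta_rot": [0, 0, 0], "hand": 0.05},
    {"delta_pos": [0, 0, -9], "delta_rot": [0, 0, 0], "hand": 0.05},
    {"delta_pos": [0, 0, -17], "delta_rot": [0, 0, 0], "hand": 0.05},
    {"delta_pos": [0, 0, -25], "delta_rot": [0, 0, 0], "hand": 0.05},
    {"delta_pos": [0, 0, -32], "delta_rot": [0, 0, 0], "hand": 0.05},
    {"delta_pos": [0, 0, -37], "delta_rot": [0, 0, 0], "hand": 0.05},
    {"delta_pos": [0, 0, -40], "delta_rot": [0, 0, 0], "hand": 0.05},
    {"delta_pos": [0, 0, -40], "delta_rot": [0, 0, 0], "hand": 0.05},
    {"delta_pos": [0, 0, -40], "delta_rot": [0, 0, 0], "hand": 0.05},
    {"delta_pos": [0, 0, -40], "delta_rot": [0, 0, 0], "hand": 0.05},
  ],
)

```text
time: 34.2
tcp_pos: [443.3, -168.5, 77.1]
tool_rot: [-180.0, -0.0, 159.3]
ft_force: [0.5, -0.1, -0.8]
width: 16.2
```

```bash
python3 -c "
from plan import *
did([0,0,62.5],0);did([0,0,-40],0)
to(673,-58,77.3,180)
for c in('side',): cv2.imwrite(f'pics/{c}10.png',imaging.read_camera(c))
b=cv2.imread('pics/side10.png')[200:320,180:340];cv2.imwrite('pics/t10.png',cv2.resize(b,None,fx=4,fy=4))
"
```

```text
t 34.2 cmd [ 443.4 -168.6   77.3  159.3] meas [ 443.3 -168.5   77.1] [-180.    -0.   159.3] q7 87.0 F [ 0.5 -0.1 -0.8] w 16.2
delta [-175.7  184.6   -0. ] rz -20.7
```

View pics/t10.png

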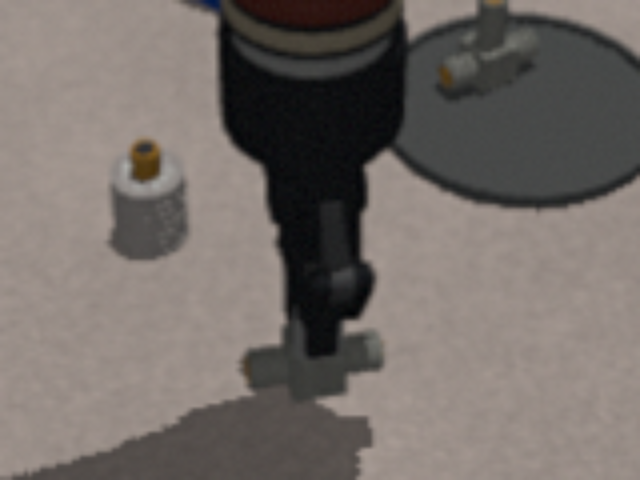

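The second tee is lifted upright (crop (315,370)).

Request:
carry_out(
  rows=[
    {"delta_pos": [-7, 8, 0], "delta_rot": [0, 0, -1], "hand": 0.05},
    {"delta_pos": [-24, 25, 0], "delta_rot": [0, 0, -3], "hand": 0.05},
    {"delta_pos": [-49, 51, 0], "delta_rot": [0, 0, -6], "hand": 0.05},
    {"delta_pos": [-76, 80, 0], "delta_rot": [0, 0, -9], "hand": 0.05},
    {"delta_pos": [-104, 109, 0], "delta_rot": [0, 0, -12], "hand": 0.05},
    {"delta_pos": [-132, 138, 0], "delta_rot": [0, 0, -15], "hand": 0.05},
    {"delta_pos": [-155, 163, 0], "delta_rot": [0, 0, -18], "hand": 0.05},
    {"delta_pos": [-170, 179, 0], "delta_rot": [0, 0, -20], "hand": 0.05},
    {"delta_pos": [-175.7, 184.6, 0], "delta_rot": [0, 0, -20.7], "hand": 0.05},
    {"delta_pos": [-175.7, 184.6, 0], "delta_rot": [0, 0, -20.7], "hand": 0.05},
  ],
)

```text
time: 35.5
tcp_pos: [672.8, -57.8, 76.9]
tool_rot: [-180.0, -0.1, -180.0]
ft_force: [-0.3, -0.3, -0.9]
width: 16.1
```

Request:
carry_out(
  rows=[
    {"delta_pos": [0, 0, 2], "delta_rot": [0, 0, 0], "hand": 0.05},
    {"delta_pos": [0, 0, 7], "delta_rot": [0, 0, 0], "hand": 0.05},
    {"delta_pos": [0, 0, 14], "delta_rot": [0, 0, 0], "hand": 0.05},
    {"delta_pos": [0, 0, 21], "delta_rot": [0, 0, 0], "hand": 0.05},
    {"delta_pos": [0, 0, 27], "delta_rot": [0, 0, 0], "hand": 0.05},
    {"delta_pos": [0, 0, 32], "delta_rot": [0, 0, 0], "hand": 0.05},
    {"delta_pos": [0, 0, 35], "delta_rot": [0, 0, 0], "hand": 0.05},
    {"delta_pos": [0, 0, 35.5], "delta_rot": [0, 0, 0], "hand": 0.05},
    {"delta_pos": [0, 0, 35.5], "delta_rot": [0, 0, 0], "hand": 0.05},
    {"delta_pos": [0, 0, 35.5], "delta_rot": [0, 0, 0], "hand": 0.05},
  ],
)

```text
time: 36.75
tcp_pos: [673.1, -58.0, 41.9]
tool_rot: [-180.0, 0.0, -180.0]
ft_force: [0.5, 0.4, -1.1]
width: 16.6
```

```bash
python3 -c "
from plan import *
did([-175.7,184.6,0],-20.7);did([0,0,35.5],0)
to(673,-58,77.3,180)
for c in('side',): cv2.imwrite(f'pics/{c}11.png',imaging.read_camera(c))
b=cv2.imread('pics/side11.png')[160:280,230:390];cv2.imwrite('pics/t11.png',cv2.resize(b,None,fx=4,fy=4))
"
```

```text
t 36.75 cmd [673.  -58.   41.8 180. ] meas [673.1 -58.   41.9] [-180.    0. -180.] q7 89.0 F [ 0.5  0.4 -1.1] w 16.6
delta [  0.    0.  -35.5] rz -0.0
```

View pics/t11.png

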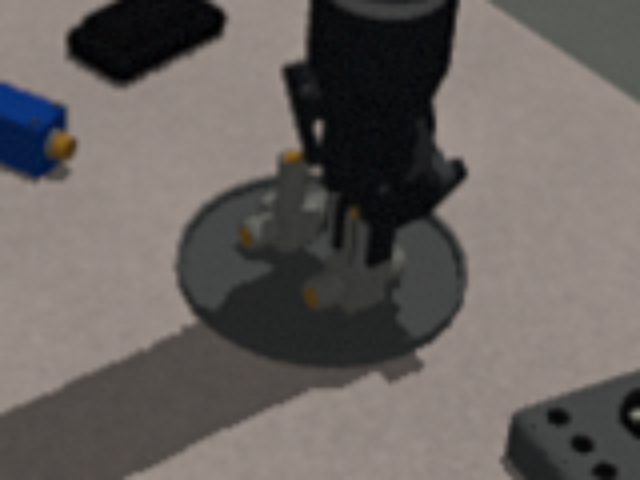

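The second tee is in the dish beside the first, bases near (365,290) and (290,225) in the crop, with a gap between them. I release it, opening only to about 38 mm.

Request:
carry_out(
  rows=[
    {"delta_pos": [0, 0, 0.5], "delta_rot": [0, 0, 0], "hand": 0.05},
    {"delta_pos": [0, 0, 0.5], "delta_rot": [0, 0, 0], "hand": 0.05},
    {"delta_pos": [0, 0, 0.5], "delta_rot": [0, 0, 0], "hand": 0.22},
    {"delta_pos": [0, 0, 0.5], "delta_rot": [0, 0, 0], "hand": 0.3},
    {"delta_pos": [0, 0, 0.5], "delta_rot": [0, 0, 0], "hand": 0.38},
    {"delta_pos": [0, 0, 0.5], "delta_rot": [0, 0, 0], "hand": 0.45},
    {"delta_pos": [0, 0, 0.5], "delta_rot": [0, 0, 0], "hand": 0.45},
    {"delta_pos": [0, 0, -4], "delta_rot": [0, 0, 0], "hand": 0.45},
    {"delta_pos": [0, 0, -18], "delta_rot": [0, 0, 0], "hand": 0.45},
    {"delta_pos": [0, 0, -40], "delta_rot": [0, 0, 0], "hand": 0.45},
  ],
)

```text
time: 38.05
tcp_pos: [672.8, -58.0, 82.5]
tool_rot: [180.0, -0.0, -180.0]
ft_force: [-0.1, 0.0, 0.5]
width: 38.2
```

```bash
python3 -c "
from plan import *
did([0,0,-40],0)
to(441,-4,110,160)
"
```

```text
t 38.05 cmd [673.  -58.   81.8 180. ] meas [672.8 -58.   82.5] [ 180.   -0. -180.] q7 89.0 F [-0.1  0.   0.5] w 38.2
delta [232.   54.  -28.2] rz 20.0
```

Request:
carry_out(
  rows=[
    {"delta_pos": [0, 0, -15], "delta_rot": [0, 0, 0], "hand": 0.6},
    {"delta_pos": [20, 5, -26], "delta_rot": [0, 0, 2], "hand": 0.9},
    {"delta_pos": [50, 12, -28], "delta_rot": [0, 0, 5], "hand": 0.9},
    {"delta_pos": [88, 20, -28], "delta_rot": [0, 0, 8], "hand": 0.9},
    {"delta_pos": [126, 29, -28], "delta_rot": [0, 0, 11], "hand": 0.9},
    {"delta_pos": [164, 38, -28], "delta_rot": [0, 0, 14], "hand": 0.9},
    {"delta_pos": [198, 46, -28], "delta_rot": [0, 0, 17], "hand": 0.9},
    {"delta_pos": [222, 52, -28], "delta_rot": [0, 0, 19], "hand": 0.9},
    {"delta_pos": [232, 54, -28], "delta_rot": [0, 0, 20], "hand": 0.9},
    {"delta_pos": [232, 54, -28], "delta_rot": [0, 0, 20], "hand": 0.9},
  ],
)

```text
time: 39.3
tcp_pos: [441.6, -4.0, 110.3]
tool_rot: [180.0, 0.1, 160.0]
ft_force: [0.4, 0.3, 0.6]
width: 77.1
```

```bash
python3 -c "
from plan import *
did([232,54,-28],20)
to(441.2,-4,17,160)
for c in('top','side'): cv2.imwrite(f'pics/{c}12.png',imaging.read_camera(c))
a=cv2.imread('pics/top12.png')[130:290,220:380];b=cv2.imread('pics/side12.png')[150:310,190:350];cv2.imwrite('pics/t12.png',cv2.resize(np.hstack([a,b]),None,fx=2.5,fy=2.5))
"
```

```text
t 39.3 cmd [441.   -4.  109.8 160. ] meas [441.6  -4.  110.3] [1.8e+02 1.0e-01 1.6e+02] q7 69.0 F [0.4 0.3 0.6] w 77.1
delta [-0.2  0.1 92.8] rz -0.0
```

View pics/t12.png

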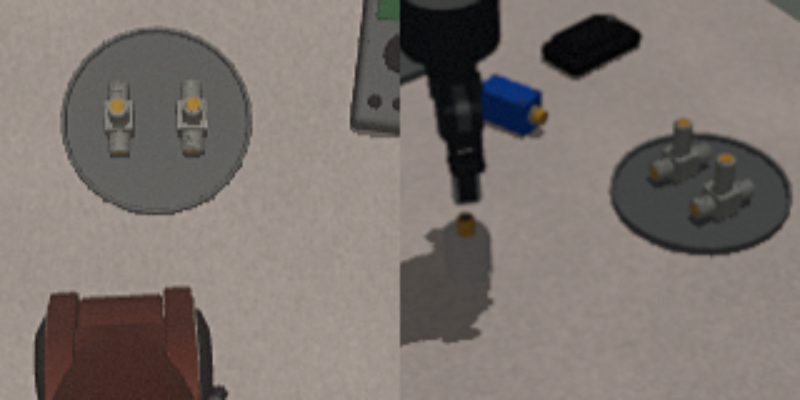

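Both tees stand upright in the dish at left crop (118,118) and (192,118). The gripper is above the load (right crop (466,235)).

Request:
carry_out(
  rows=[
    {"delta_pos": [0, 0, 8], "delta_rot": [0, 0, 0], "hand": 0.9},
    {"delta_pos": [0, 0, 22], "delta_rot": [0, 0, 0], "hand": 0.9},
    {"delta_pos": [0, 0, 36], "delta_rot": [0, 0, 0], "hand": 0.9},
    {"delta_pos": [0, 0, 50], "delta_rot": [0, 0, 0], "hand": 0.9},
    {"delta_pos": [0, 0, 64], "delta_rot": [0, 0, 0], "hand": 0.9},
    {"delta_pos": [0, 0, 76], "delta_rot": [0, 0, 0], "hand": 0.9},
    {"delta_pos": [0, 0, 86], "delta_rot": [0, 0, 0], "hand": 0.9},
    {"delta_pos": [0, 0, 92], "delta_rot": [0, 0, 0], "hand": 0.9},
    {"delta_pos": [0, 0, 93], "delta_rot": [0, 0, 0], "hand": 0.9},
    {"delta_pos": [0, 0, 93], "delta_rot": [0, 0, 0], "hand": 0.9},
  ],
)

```text
time: 40.65
tcp_pos: [441.2, -4.0, 17.0]
tool_rot: [180.0, 0.0, 160.0]
ft_force: [0.2, 0.2, 0.7]
width: 76.6
```

Request:
carry_out(
  rows=[
    {"delta_pos": [0, 0, 0], "delta_rot": [0, 0, 0], "hand": 0.75},
    {"delta_pos": [0, 0, 0], "delta_rot": [0, 0, 0], "hand": 0.63},
    {"delta_pos": [0, 0, 0], "delta_rot": [0, 0, 0], "hand": 0.55},
    {"delta_pos": [0, 0, 0], "delta_rot": [0, 0, 0], "hand": 0.5},
    {"delta_pos": [0, 0, 0], "delta_rot": [0, 0, 0], "hand": 0.45},
    {"delta_pos": [0, 0, 0], "delta_rot": [0, 0, 0], "hand": 0.4},
    {"delta_pos": [0, 0, 0], "delta_rot": [0, 0, 0], "hand": 0.32},
    {"delta_pos": [0, 0, 0], "delta_rot": [0, 0, 0], "hand": 0.3},
    {"delta_pos": [0, 0, 0], "delta_rot": [0, 0, 0], "hand": 0.3},
    {"delta_pos": [0, 0, 0], "delta_rot": [0, 0, 0], "hand": 0.3},
  ],
  newtons=60,
)

```text
time: 41.9
tcp_pos: [441.1, -3.9, 17.2]
tool_rot: [180.0, 0.0, 160.0]
ft_force: [-0.3, -0.0, 5.3]
width: 38.4
```

Request:
carry_out(
  rows=[
    {"delta_pos": [0, 0, -3], "delta_rot": [0, 0, 0], "hand": 0.3},
    {"delta_pos": [0, 0, -9], "delta_rot": [0, 0, 0], "hand": 0.3},
    {"delta_pos": [0, 0, -17], "delta_rot": [0, 0, 0], "hand": 0.3},
    {"delta_pos": [0, 0, -25], "delta_rot": [0, 0, 0], "hand": 0.3},
    {"delta_pos": [0, 0, -32], "delta_rot": [0, 0, 0], "hand": 0.3},
    {"delta_pos": [0, 0, -37], "delta_rot": [0, 0, 0], "hand": 0.3},
    {"delta_pos": [0, 0, -40], "delta_rot": [0, 0, 0], "hand": 0.3},
    {"delta_pos": [0, 0, -40], "delta_rot": [0, 0, 0], "hand": 0.3},
    {"delta_pos": [0, 0, -40], "delta_rot": [0, 0, 0], "hand": 0.3},
    {"delta_pos": [0, 0, -40], "delta_rot": [0, 0, 0], "hand": 0.3},
  ],
)

```text
time: 43.15
tcp_pos: [440.9, -4.0, 56.6]
tool_rot: [-180.0, -0.0, 160.0]
ft_force: [-1.1, 0.2, -0.5]
width: 38.5
```

```bash
python3 -c "
from plan import *
did([0,0,93],0);did([0,0,-40],0)
to(507.3,-365.3,56.8,106.8)
for c in('side',): cv2.imwrite(f'pics/{c}13.png',imaging.read_camera(c))
b=cv2.imread('pics/side13.png')[180:300,150:310];cv2.imwrite('pics/t13.png',cv2.resize(b,None,fx=4,fy=4))
"
```

```text
t 43.15 cmd [441.   -4.   56.8 160. ] meas [440.9  -4.   56.6] [-180.   -0.  160.] q7 69.0 F [-1.1  0.2 -0.5] w 38.5
delta [-185.8 -316.8   -0. ] rz 53.2
```

View pics/t13.png

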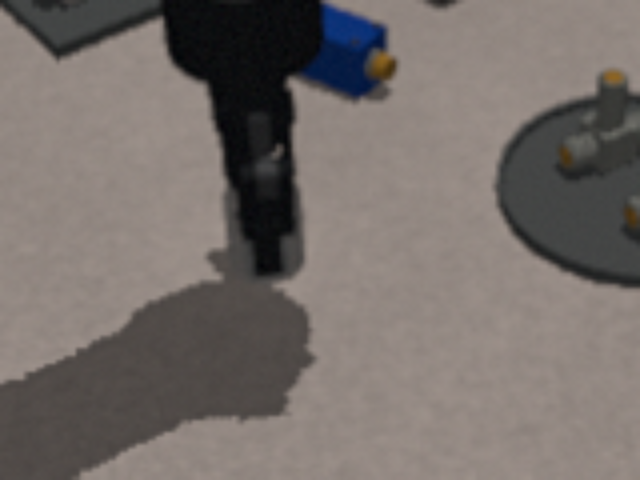

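The load hangs in the gripper off the bench (crop (265,235)), and the way to the square tray is clear.

Request:
carry_out(
  rows=[
    {"delta_pos": [-7, -12, 0], "delta_rot": [0, 0, 2], "hand": 0.3},
    {"delta_pos": [-23, -39, 0], "delta_rot": [0, 0, 6], "hand": 0.3},
    {"delta_pos": [-48, -81, 0], "delta_rot": [0, 0, 13], "hand": 0.3},
    {"delta_pos": [-76, -129, 0], "delta_rot": [0, 0, 21], "hand": 0.3},
    {"delta_pos": [-104, -178, 0], "delta_rot": [0, 0, 29], "hand": 0.3},
    {"delta_pos": [-132, -226, 0], "delta_rot": [0, 0, 37], "hand": 0.3},
    {"delta_pos": [-158, -270, 0], "delta_rot": [0, 0, 45], "hand": 0.3},
    {"delta_pos": [-176, -300, 0], "delta_rot": [0, 0, 50], "hand": 0.3},
    {"delta_pos": [-184, -313, 0], "delta_rot": [0, 0, 53], "hand": 0.3},
    {"delta_pos": [-185.8, -316.8, 0], "delta_rot": [0, 0, 53.2], "hand": 0.3},
  ],
)

```text
time: 44.45
tcp_pos: [506.7, -365.4, 56.4]
tool_rot: [-180.0, -0.1, 106.8]
ft_force: [-0.7, 0.4, -1.1]
width: 38.7
```

Request:
carry_out(
  rows=[
    {"delta_pos": [0, 0, 2], "delta_rot": [0, 0, 0], "hand": 0.3},
    {"delta_pos": [0, 0, 7], "delta_rot": [0, 0, 0], "hand": 0.3},
    {"delta_pos": [0, 0, 14], "delta_rot": [0, 0, 0], "hand": 0.3},
    {"delta_pos": [0, 0, 21], "delta_rot": [0, 0, 0], "hand": 0.3},
    {"delta_pos": [0, 0, 27], "delta_rot": [0, 0, 0], "hand": 0.3},
    {"delta_pos": [0, 0, 32], "delta_rot": [0, 0, 0], "hand": 0.3},
    {"delta_pos": [0, 0, 35], "delta_rot": [0, 0, 0], "hand": 0.3},
    {"delta_pos": [0, 0, 35.5], "delta_rot": [0, 0, 0], "hand": 0.3},
    {"delta_pos": [0, 0, 35.5], "delta_rot": [0, 0, 0], "hand": 0.3},
    {"delta_pos": [0, 0, 35.5], "delta_rot": [0, 0, 0], "hand": 0.3},
  ],
)

```text
time: 45.7
tcp_pos: [507.3, -365.3, 21.5]
tool_rot: [180.0, 0.0, 106.8]
ft_force: [-0.2, 0.1, -1.0]
width: 38.6
```

```bash
python3 -c "
from plan import *
did([-185.8,-316.8,0],53.2);did([0,0,35.5],0)
to(507.3,-365.3,56.8,106.8)
for c in('side',): cv2.imwrite(f'pics/{c}14.png',imaging.read_camera(c))
b=cv2.imread('pics/side14.png')[260:420,250:450];cv2.imwrite('pics/t14.png',cv2.resize(b,None,fx=3.5,fy=3.5))
"
```

```text
t 45.7 cmd [ 507.3 -365.3   21.3  106.8] meas [ 507.3 -365.3   21.5] [180.    0.  106.8] q7 62.0 F [-0.2  0.1 -1. ] w 38.6
delta [ -0.    0.  -35.5] rz -0.0
```

View pics/t14.png

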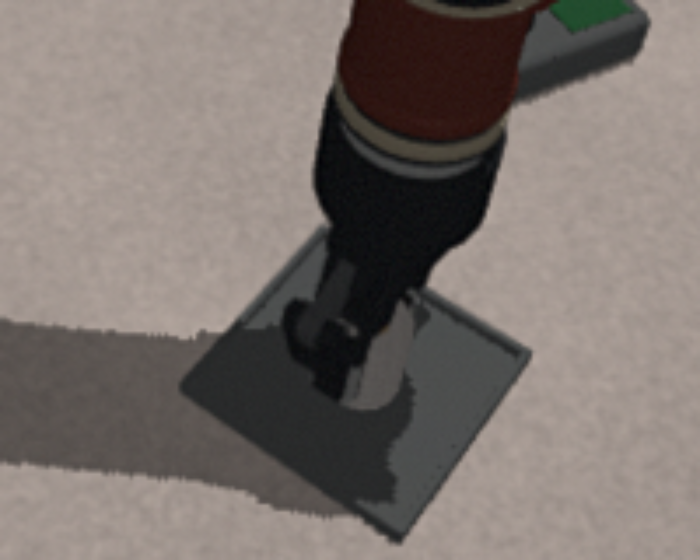

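The load is in the middle of the square tray, its base near (370,395) in the crop. I set it down, release it and rise.

Request:
carry_out(
  rows=[
    {"delta_pos": [0, 0, 0.5], "delta_rot": [0, 0, 0], "hand": 0.3},
    {"delta_pos": [0, 0, 0.5], "delta_rot": [0, 0, 0], "hand": 0.3},
    {"delta_pos": [0, 0, 0.5], "delta_rot": [0, 0, 0], "hand": 0.48},
    {"delta_pos": [0, 0, 0.5], "delta_rot": [0, 0, 0], "hand": 0.55},
    {"delta_pos": [0, 0, 0.5], "delta_rot": [0, 0, 0], "hand": 0.62},
    {"delta_pos": [0, 0, 0.5], "delta_rot": [0, 0, 0], "hand": 0.68},
    {"delta_pos": [0, 0, 0.5], "delta_rot": [0, 0, 0], "hand": 0.68},
    {"delta_pos": [0, 0, -4], "delta_rot": [0, 0, 0], "hand": 0.68},
    {"delta_pos": [0, 0, -18], "delta_rot": [0, 0, 0], "hand": 0.68},
    {"delta_pos": [0, 0, -40], "delta_rot": [0, 0, 0], "hand": 0.68},
  ],
)

```text
time: 47.0
tcp_pos: [507.1, -365.1, 62.1]
tool_rot: [-180.0, -0.0, 106.8]
ft_force: [-0.2, -0.1, 0.5]
width: 57.8
```

Request:
carry_out(
  rows=[
    {"delta_pos": [0, 0, -25], "delta_rot": [0, 0, 0], "hand": 0.68},
    {"delta_pos": [0, 0, -55], "delta_rot": [0, 0, 0], "hand": 0.68},
    {"delta_pos": [0, 0, -90], "delta_rot": [0, 0, 0], "hand": 0.68},
    {"delta_pos": [0, 40, -120], "delta_rot": [0, 0, 0], "hand": 0.68},
    {"delta_pos": [0, 80, -140], "delta_rot": [0, 0, 0], "hand": 0.68},
    {"delta_pos": [0, 120, -150], "delta_rot": [0, 0, 0], "hand": 0.68},
    {"delta_pos": [0, 150, -150], "delta_rot": [0, 0, 0], "hand": 0.68},
    {"delta_pos": [0, 170, -150], "delta_rot": [0, 0, 0], "hand": 0.68},
    {"delta_pos": [0, 170, -150], "delta_rot": [0, 0, 0], "hand": 0.68},
    {"delta_pos": [0, 170, -150], "delta_rot": [0, 0, 0], "hand": 0.68},
  ],
)

```text
time: 48.25
tcp_pos: [668.8, -317.1, 211.9]
tool_rot: [-179.9, 0.0, 106.7]
ft_force: [-1.2, 0.0, 0.1]
width: 58.7
```

```bash
python3 -c "
from plan import *
did([0,0,-40],0);did([0,170,-150],0)
to(507.3,-365.3,56.8,106.8)
for c in('top','side'): cv2.imwrite(f'pics/{c}15.png',imaging.read_camera(c))
"
```

```text
t 48.25 cmd [ 670.  -316.1  211.3  106.8] meas [ 668.8 -317.1  211.9] [-179.9    0.   106.7] q7 48.0 F [-1.2  0.   0.1] w 58.7
delta [  -0.  -170.   154.5] rz -0.0
```

View pics/top15.png

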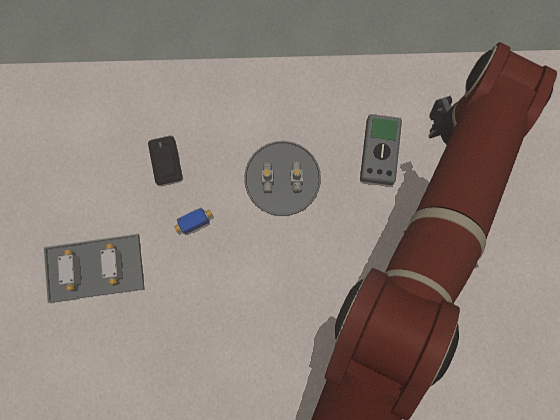

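View pics/side15.png

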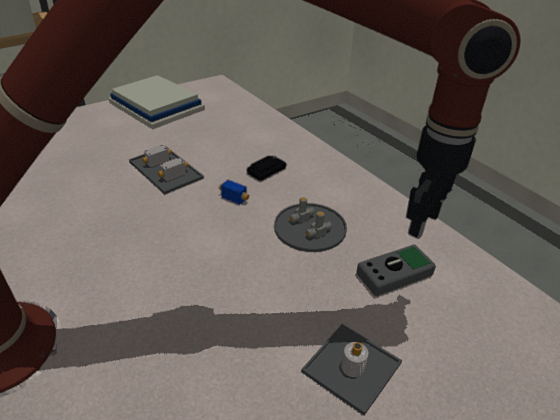

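Top view: the filters are at (67,270) and (110,264), the tees at (267,178) and (297,177), and the mouse, meter and blue box look unmoved. The side view shows the load upright in the square tray at (354,360). I'll check positions and tilt against silhouettes projected at floor height.

Run:
```python
from h import *
I={c:cam(c) for c in('top','side')}
T=[('filter',478.8,430.8,6.8),('filter',489.4,341.4,6.8),('tee',673,6,0),('tee',673,-58,0),('load',507.3,-365.3,0)]
o=[]
for c in I:
    im=cv2.imread(f'pics/{c}15.png');b=cv2.imread(f'pics/{c}1.png');
    for n,(cx,cy) in {'mouse':((164,161),(266,167))[c=='side' and 1 or 0:][:1][0:1] and {'mouse':(164,161) if c=='top' else (266,167)}['mouse'],'meter':(380,150) if c=='top' else (396,270)}.items():
        s=np.s_[cy-35:cy+35,cx-35:cx+35];sh,r=cv2.phaseCorrelate(b[s].mean(2),im[s].mean(2));print(c,n,'shift px',np.round(sh,2),round(r,2))
    for q in('filter_a','tee_a','load'):
        print(c,q,[(round(float(d['score']),2),np.round(d['position']).tolist()) for d in models.look_for(q,c)])
    im=cv2.resize(im,None,fx=4,fy=4,interpolation=cv2.INTER_CUBIC)
    for k,x,y,w in T:
        s=cv2.resize(sil(k,x,y,np.radians(w),I[c],z=4),None,fx=4,fy=4)>.5
        cn,_=cv2.findContours(s.astype(np.uint8),0,2);cv2.drawContours(im,cn,-1,(0,0,255),1)
    B=[(35,230),(240,135)] if c=='top' else [(125,135),(265,185),(300,325)]
    o+=[im[4*v:4*v+360,4*u:4*u+440] for u,v in B]
cv2.imwrite('pics/chk.png',cv2.resize(np.vstack([np.hstack(o[:3]),np.hstack(o[3:]+[0*o[0]])]),(800,436)))
```

```text
top mouse shift px [ 0.03 -0.06] 0.97
top meter shift px [ 0.06 -0.15] 0.76
top filter_a [(0.78, [69.0, 267.0]), (0.77, [110.0, 266.0]), (0.59, [193.0, 220.0])]
top tee_a [(0.79, [263.0, 176.0]), (0.65, [296.0, 176.0])]
top load []
side mouse shift px [0.21 0.1 ] 1.01
side meter shift px [-0.05 -0.01] 0.83
side filter_a [(0.8, [236.0, 192.0]), (0.76, [154.0, 154.0]), (0.64, [171.0, 166.0])]
side tee_a [(0.75, [300.0, 217.0]), (0.57, [321.0, 226.0]), (0.5, [356.0, 358.0])]
side load [(0.77, [354.0, 360.0])]
```

View pics/chk.png

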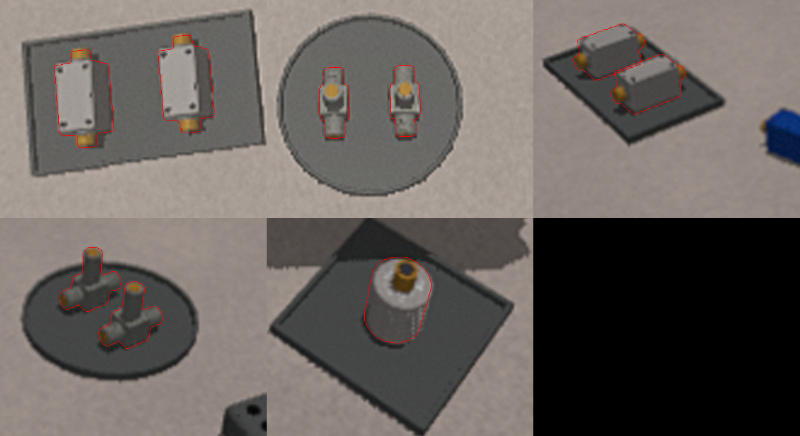

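All five silhouettes at floor height match the pictures, and the mouse and meter have not moved. I hand in.

```bash
python3 -c "
from h import *
print(arm.job_done())
print(monitor.get_obs()['time'])"
```

```text
the job is handed in; nothing more can be done
None
the job is handed in; nothing more can be done
```

I put both aluminium filters in the long tray, both tees in the round dish and the finned load in the square tray. Each part was lowered to the tray floor before release. I handed in just under 50 s into the 122 s limit; no verdict was reported.

- **Parts:** the last side picture matches the expected outlines of all five parts standing upright on the tray floors at their target spots. The top picture matches for the filters and tees only, because the arm hid the load from that camera.
- **Bystanders:** the mouse and the multimeter shifted by less than about 0.2 pixels between the first and last pictures, which is no visible movement. I left the blue look-alike alone. The arm finished clear of everything.
- **Readings that disagreed:** the gripper read about 16.4 mm on the 18 mm tee arms, but both tees held and stayed upright. The network also reported the load as a tee (0.5) and the blue box as a filter; the pictures showed otherwise.

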